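Sort the bench leftovers into the trays

ROBOT

A 6-joint arm with a two-finger parallel gripper is mounted at the origin on a cart in front of the work surface, level with it; the furniture and walls round the work are solid. World frame = base frame: x ahead of the robot, y to its left, z up, the work surface at z = 0. Lengths are in m, angles in rad, forces in N, time in s.
With the tool pointing down it reaches from about 0.35 to 0.85 m from the base axis. Payload 8.1 kg.
Tool frame: the origin (TCP) lies midway between the tips of the shut fingers; the grasp point (between the pads) lies 19 mm behind it; z points along the fingers, y is the direction in which the jaws open and shut (so a half turn about z gives the same grasp; the last joint's range is limited). The gripper opens to 93 mm and grips with 3 to 60 N. Pads are 15 mm wide; open, the fingers measure 128 mm over their backs; the gripper's body (75 mm by 188 mm) begins 65 mm behind the grasp point.
Start: joints at [1.196, 0.13, 1.488, -0, 1.523, -0.085], TCP at [0.171, 0.575, 0.219] pointing down, gripper open.
Joint ranges: [-2.96, 2.96], [-0.89, 2.26], [0.02, 2.5], [-1.34, 4.48], [0, 2.73], [-2.66, 2.66]. Speed limits (rad/s): [2.39, 2.39, 2.79, 3.14, 3.14, 3.14].

INTERFACE

Orientations are given as a rotation vector (axis times angle).
In Python, from plant import robot gives the robot as it stands. The module is installed in compiled form; this text tells all that it offers.
- The arm moves only by the shell command python3 -m pendant 'ROWS' [FORCE]. ROWS is JSON, a list of rows, each an object with "translation": the shift along the tool's x, y, z in mm, a list of three; "twist": the turn, a rotation vector about the tool's x, y, z in rad, a list of three; "grip": the opening, from -1 (shut) to 1 (fully open). A call has exactly 10 rows; each row shifts and turns the pose as measured when the row begins, along the tool's axes as they then stand; what a row does not reach is not made up. A row lasts 1/10 s, in which the tool goes at most 50 mm and 8.59 degrees, less where a joint would pass 70% of its speed; a pose out of reach is approached as far as the arm can. A call is refused whole if a number of a shift passes 50 or a number of a turn 0.15, either way. A call with a gripper value outside its range is refused whole. The fingers move at their own pace and stop on an object; FORCE is the grip in N (left out, the last holds). Time passes only in rows, so rows that do not move let the fingers close, or fill a call up. It gives the time, the measured TCP pose, the force and the opening at its end, in the units of the state.
- robot.read_state(): the state, without advancing time (a new reading comes with each control period).
- robot.read_camera(name): name is "side" or "top" or "wrist"; returns (picture, depth): 400x640x3 uint8, red, green, blue; 400x640 float32, m along the optical axis (not along the pixel's ray), 0 where there is no reading.
- robot.camera_info(name): a dict with "vertical_fov" (degrees; the focal length in pixels is half the picture's height over the tangent of half this angle, whatever the lens; pixels are square), "cx", "cy" (the principal point, pixels), "cam_to_world" (4x4, takes a point from camera to world coordinates). Camera axes: x right, y up, looking along -z (the intrinsics and any distortion apply to the point x, -y, -z); pixel columns grow to the right and rows downward; lengths in m; the calibration is good to about 2 mm. A picture is of the moment at which its call begins: read the wrist's pose just before it. camera_info takes no time and is no camera call; for the wrist camera it gives the pose at the moment of the call.
- robot.close_job(): hands the job in, once; it reports no verdict.
The state is a dict: "t": time; "q": joint angles; "dq": joint speeds; "joint_torque": joint torques, N m; "tool_pos": TCP position; "orientation": TCP orientation; "force": force on the tool from outside, world axes, zero at the start; "wrist_torque": the same for the moment, N m; "opening": finger opening in m.
Only numpy, scipy, OpenCV 4.12 (cv2) and the standard library are available. Lean on these libraries where they do the work, as an engineer would, in place of code of your own. Each camera call takes 0.05 s, during which the arm holds its last target. There are 200 camera calls.

TASK

Sort the four things lying at the front of the bench into the trays: both glass jars go into the blue tray, standing upright side by side, the small wood offcut goes flat into the yellow tray, and the small white carton goes flat into the grey tray. Set each thing down on the floor of its tray rather than dropping it, and leave the red screwdriver where it lies.

Things in the scene. Friction and masses are not known exactly. Their poses are not given: they have to be found in the camera images.
- nail_jar_mid (a point): centre (42.5 mm above its underside) of the glass jar of nails with the tan lid; 85 mm tall, stands upright; glass 62 mm diameter up to 71 mm, lid 56 mm diameter from 71 to 85 mm; z axis up; 0.2 to 0.4 kg
- screw_jar_mid (a point): centre (47.5 mm above its underside) of the glass jar of screws with the red lid; 95 mm tall, stands upright; glass 68 mm diameter up to 80 mm, lid 60 mm diameter from 80 to 95 mm; z axis up; 0.25 to 0.5 kg
- offcut_mid (a point): centre (10 mm above its underside) of the small brown hardwood offcut, 42 (own x) x 70 (own y) x 20 mm high, lying flat
- carton_mid (a point): centre (15 mm above its underside) of the small white carton, 55 (own x) x 85 (own y) x 30 mm high, stiff, lying flat
- blue_tray: blue plastic tray for jars (underside on the bench z = 0; origin is the centre of its underside; does not move). Outside 160 x 116 mm, long side along its own x; walls 4 mm thick, rim 26 mm above the bench; inside 152 x 108 mm, its flat inner floor 10 mm above the bench; a white card holder on its -x end
- yellow_tray: yellow plastic tray for wood offcuts (underside on the bench z = 0; origin is the centre of its underside; does not move). Outside 160 x 116 mm, long side along its own x; walls 4 mm thick, rim 26 mm above the bench; inside 152 x 108 mm, its flat inner floor 10 mm above the bench; a white card holder on its -x end
- grey_tray: grey plastic tray for cartons (underside on the bench z = 0; origin is the centre of its underside; does not move). Outside 160 x 116 mm, long side along its own x; walls 4 mm thick, rim 26 mm above the bench; inside 152 x 108 mm, its flat inner floor 10 mm above the bench; a white card holder on its -x end
- screwdriver_red: red-handled screwdriver, 198 mm long (own y), 27 mm wide and 26 mm high, lying on the bench near its front edge; stays where it is; origin under its middle

How it is judged:
At the end, for the whole second after the job is handed in: Both jars stand inside the blue tray, the offcut lies in the yellow tray and the carton in the grey tray: each centre inside the walls, resting on the tray floor (height within 6 mm), the same way up as at the start (within 0.12 rad), released and at rest (x of nail_jar_mid in the frame of blue_tray between -0.07 and 0.07 m and y of nail_jar_mid in the frame of blue_tray between -0.05 and 0.05 m and z of nail_jar_mid in the frame of blue_tray between 0.0465 and 0.0585 m and angle between each of nail_jar_mid, screw_jar_mid, offcut_mid, carton_mid's own z axis and vertical below 0.12 rad and linear speed of each of nail_jar, screw_jar, offcut, carton below 0.02 m/s and x of screw_jar_mid in the frame of blue_tray between -0.07 and 0.07 m and y of screw_jar_mid in the frame of blue_tray between -0.05 and 0.05 m and z of screw_jar_mid in the frame of blue_tray between 0.0515 and 0.0635 m and x of offcut_mid in the frame of yellow_tray between -0.07 and 0.07 m and y of offcut_mid in the frame of yellow_tray between -0.05 and 0.05 m and z of offcut_mid in the frame of yellow_tray between 0.014 and 0.026 m and x of carton_mid in the frame of grey_tray between -0.07 and 0.07 m and y of carton_mid in the frame of grey_tray between -0.05 and 0.05 m and z of carton_mid in the frame of grey_tray between 0.019 and 0.031 m); the robot touches nothing.
It fails at once if the screwdriver is shifted by more than 30 mm (distance of screwdriver_red from where it was at the start of the episode above 0.03 m).
It fails at once if the nail jar is let fall into its tray from more than about 15 mm above the tray floor (horizontal distance between nail_jar_mid and blue_tray below 0.1 m and z of nail_jar_mid in the frame of blue_tray above 0.0605 m and contact force between nail_jar and the fingers below 0.05 N and linear speed of nail_jar above 0.35 m/s).
It fails at once if the screw jar is let fall into its tray from more than about 15 mm above the tray floor (horizontal distance between screw_jar_mid and blue_tray below 0.1 m and z of screw_jar_mid in the frame of blue_tray above 0.0655 m and contact force between screw_jar and the fingers below 0.05 N and linear speed of screw_jar above 0.35 m/s).
It fails at once if the offcut is let fall into its tray from more than about 15 mm above the tray floor (horizontal distance between offcut_mid and yellow_tray below 0.1 m and z of offcut_mid in the frame of yellow_tray above 0.028 m and contact force between offcut and the fingers below 0.05 N and linear speed of offcut above 0.35 m/s).
It fails at once if the carton is let fall into its tray from more than about 15 mm above the tray floor (horizontal distance between carton_mid and grey_tray below 0.1 m and z of carton_mid in the frame of grey_tray above 0.033 m and contact force between carton and the fingers below 0.05 N and linear speed of carton above 0.35 m/s).
It also fails if it takes over 104 s, if anything falls off the work surface, if the arm or the gripper's body presses on something with over 40 N, if the wrist force passes 120 N, or if a joint passes its speed limit or range.

## Working session

There is one attempt and no reset: what is moved stays moved. The work goes in short steps, Python scripts to look and compute and a shell command to move; the robot and the scene stay as the last step left them, time stands still between calls to the robot, and variables do not carry over. Pictures are saved under pics/ and viewed, about 12 in all and at most 16, crops included, and the job is handed in when it is done.

```bash
mkdir -p pics; cat > h.py <<'E'
from plant import robot
import numpy as np, cv2
from scipy.spatial.transform import Rotation as R
def cam(n):
    i=robot.camera_info(n); p,d=robot.read_camera(n); return p,d,i
def ray(i,u,v):
    f=200/np.tan(np.radians(i['vertical_fov'])/2); T=np.array(i['cam_to_world'])
    return T[:3,3], T[:3,:3]@np.array([(u-i['cx'])/f,-(v-i['cy'])/f,-1.])
def onz(i,u,v,z):
    o,r=ray(i,u,v); return o+r*(z-o[2])/r[2]
def cloud(d,i):
    f=200/np.tan(np.radians(i['vertical_fov'])/2); T=np.array(i['cam_to_world'])
    v,u=np.indices(d.shape); c=np.stack([(u-i['cx'])/f*d,-(v-i['cy'])/f*d,-d],-1)
    return c@T[:3,:3].T+T[:3,3]
def save(n,p): cv2.imwrite('pics/'+n+'.png',p[:,:,::-1])
E
python3 - <<'E'
from h import *
for n in('top','side'):
    p,d,i=cam(n); save(n,p); print(n,{k:v for k,v in i.items()}); np.savez(n,p=p,d=d)
s=robot.read_state(); print(s)
E
```

```text
top {'vertical_fov': 44.9970025710976, 'cx': 323.47525474426374, 'cy': 197.74586510331227, 'cam_to_world': array([[-0.0063759 ,  0.98650771, -0.16359062,  0.31160671],
       [-0.99971282, -0.01006745, -0.02174667,  0.19023093],
       [-0.0231002 ,  0.16340499,  0.98628859,  1.09072475],
       [ 0.        ,  0.        ,  0.        ,  1.        ]])}
side {'vertical_fov': 50.99198205753625, 'cx': 316.6527596278196, 'cy': 203.01448860117932, 'cam_to_world': array([[ 0.96743467,  0.12094313, -0.22235765,  0.29162104],
       [-0.25232099,  0.53056855, -0.80921637, -0.49323857],
       [ 0.02010681,  0.83896947,  0.5438069 ,  0.5377269 ],
       [ 0.        ,  0.        ,  0.        ,  1.        ]])}
{'t': 0.1, 'q': array([ 1.19559325e+00,  1.31057002e-01,  1.48916714e+00,  2.05008369e-06,
        1.52303349e+00, -8.54169792e-02]), 'dq': array([-7.89525014e-04, -1.18050510e-03, -2.11452582e-03,  3.64357451e-05,
        1.00060588e-03,  1.44504005e-04]), 'joint_torque': array([ 1.49583793e-03, -5.61333811e+01, -4.93100059e+01,  7.70672481e-02,
        2.90546066e-02, -5.05780838e-05]), 'tool_pos': array([0.17124376, 0.57449872, 0.21771125]), 'orientation': array([-4.53548719e-01, -3.10829390e+00,  2.54525242e-03]), 'force': array([0.36332269, 0.06070127, 0.66638468]), 'wrist_torque': array([-0.0271638 ,  0.03764327,  0.02108005]), 'opening': 0.09310022736824831}
```

View pics/top.png

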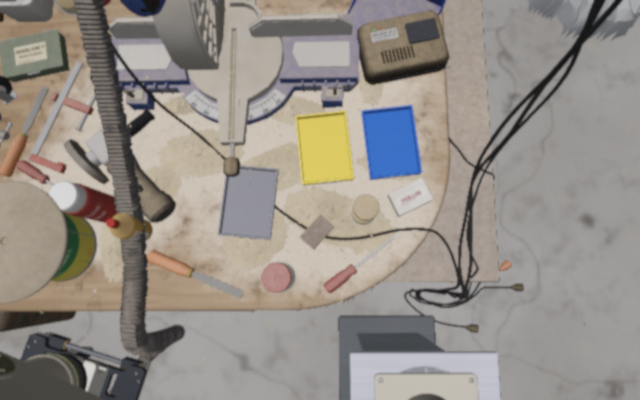

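View pics/side.png

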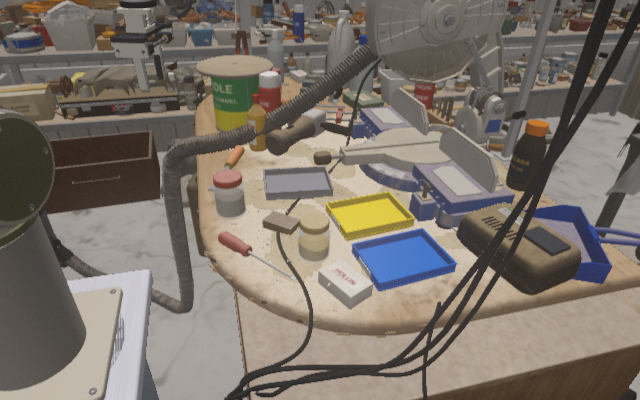

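The top view, with +x up and +y to the left, shows yellow (325,147), blue (391,142), grey (249,202), carton (410,197), offcut (317,232), nail jar (365,208), screw jar (277,277) and screwdriver (355,268). In the side view, a hose and a saw overhang the left and rear. A thin cord runs on the bench past the offcut.

```bash
python3 - <<'E'
from h import *
z=np.load('top.npz'); p,d=z['p'],z['d']; i=robot.camera_info('top')
hsv=cv2.cvtColor(p,cv2.COLOR_RGB2HSV); P=cloud(d,i)
for n,c in dict(yellow=(325,147),blue=(391,142),grey=(249,202),carton=(410,197),offcut=(317,232),nail=(365,208),screw=(277,277)).items():
    print(n,'hsv',hsv[c[1],c[0]],'depthpt',P[c[1],c[0]].round(3))
spec=dict(yellow=((20,150,100),(35,255,255),.026,(325,147)),blue=((100,150,60),(125,255,255),.026,(391,142)))
def rect(n,m,c,zz):
    m=m.astype(np.uint8); k,l,st,_=cv2.connectedComponentsWithStats(m); q=(l==l[c[1],c[0]]).astype(np.uint8)
    cs=max(cv2.findContours(q,0,2)[0],key=cv2.contourArea)[:,0]
    w=np.array([onz(i,u,v,zz)[:2] for u,v in cs],np.float32)*1000
    r=cv2.minAreaRect(w); print(n,np.round(r[0],1),np.round(r[1],1),round(r[2],1),np.round(cv2.boxPoints(r)).tolist())
for n,(a,b,zz,c) in spec.items(): rect(n,cv2.inRange(hsv,a,b)>0,c,zz)
for n,c,zz,t in (('grey',(249,202),.026,45),('carton',(410,197),.03,60),('offcut',(317,232),.02,40),('nail',(365,208),.085,45),('screw',(277,277),.095,50)):
    if n in('nail','screw'): m=np.abs(P[...,2]-zz)<.012
    else: m=np.linalg.norm(p.astype(float)-p[c[1]-2:c[1]+3,c[0]-2:c[0]+3].reshape(-1,3).mean(0),axis=2)<t
    if m[c[1],c[0]]: rect(n,m,c,zz)
    else: print(n,'miss')
# high things in the work zone
zz=P[...,2]; ok=(d>0)&(zz>.03)&(P[...,0]>.2)&(P[...,0]<.85)&(np.abs(P[...,1])<.5)
g=np.zeros((14,20))
for X,Y,Z in P[ok]: 
    a=int((X-.2)/.05);b=int((.5-Y)/.05); 
    if a<14 and b<20: g[a,b]=max(g[a,b],Z*1000)
print('rows x .2..,cols y .5->-.5'); print(g.astype(int))
c=cv2.resize(p[90:310,190:450],None,fx=3,fy=2.7,interpolation=cv2.INTER_CUBIC);
E
```

```text
yellow hsv [ 26 140 219] depthpt [0.609 0.21  0.013]
blue hsv [109 176 197] depthpt [0.618 0.058 0.017]
grey hsv [123  16 155] depthpt [0.483 0.383 0.011]
carton hsv [178  34 182] depthpt [0.487 0.022 0.031]
offcut hsv [ 13  36 149] depthpt [0.412 0.229 0.02 ]
nail hsv [ 19  54 183] depthpt [0.455 0.126 0.091]
screw hsv [  3  68 179] depthpt [0.314 0.308 0.095]
yellow [509.1 242.4] [1534.2  920.7] 88.8 [[33.0, -515.0], [954.0, -534.0], [985.0, 1000.0], [65.0, 1019.0]]
blue [615.8  59.6] [157.1 112.5] 5.7 [[532.0, 108.0], [543.0, -4.0], [700.0, 11.0], [688.0, 123.0]]
grey [509.5 121.9] [1074.3  914.9] 88.8 [[41.0, -406.0], [956.0, -425.0], [978.0, 650.0], [63.0, 668.0]]
carton [698.8 211.8] [711.9 486. ] 49.5 [[283.0, 99.0], [652.0, -217.0], [1115.0, 325.0], [745.0, 640.0]]
offcut [657.1 117.5] [1083.1  627. ] 88.8 [[333.0, -417.0], [959.0, -430.0], [982.0, 653.0], [355.0, 665.0]]
nail [457.9 124.2] [52.5 55.3] 89.1 [[430.0, 98.0], [485.0, 97.0], [486.0, 150.0], [431.0, 151.0]]
screw [314.5 310.6] [59.4 59.9] 44.8 [[272.0, 311.0], [315.0, 268.0], [357.0, 310.0], [314.0, 353.0]]
rows x
[... 511 characters left out ...]
   0   0
    0   0]
 [  0  82  72  32  32  32  31  34  33  37  35   0   0   0   0   0   0   0
    0   0]
 [  0  82  75  32  33   0  33  33   0  31  34   0 156 195   0   0   0   0
    0   0]
 [  0 583 417   0  31   0  32  33   0  33   0   0 489 486   0   0   0   0
    0   0]
 [ 50 547 490  51  34  32  32  33  33  33   0   0 515 520   0   0   0   0
    0   0]
 [ 81  80 459  80  64  97 100  46   0  31   0   0   0   0   0   0   0   0
    0   0]
 [ 80  79 385  79  81  82  85  80  72  71  72  68   0   0   0   0   0   0
    0   0]
 [  0  80 294 152 146 145 147  79  72  80  78  74   0   0   0   0   0   0
    0   0]
 [  0   0   0   0   0   0   0   0   0   0   0   0   0   0   0   0   0   0
    0   0]]
```

```bash
cat > m.py <<'E'
from h import *
z=np.load('top.npz'); p,d=z['p'],z['d']; i=robot.camera_info('top'); P=cloud(d,i); hsv=cv2.cvtColor(p,cv2.COLOR_RGB2HSV).astype(int)
yy,xx=np.indices(d.shape)
def rect(n,m,c,zz,w=50):
    m=(m&(abs(xx-c[0])<w)&(abs(yy-c[1])<w)).astype(np.uint8); m=cv2.morphologyEx(m,cv2.MORPH_OPEN,np.ones((3,3)))
    cs=max(cv2.findContours(m,0,2)[0],key=cv2.contourArea)[:,0]
    w=np.array([onz(i,u,v,zz)[:2] for u,v in cs],np.float32)*1000
    r=cv2.minAreaRect(w); print(n,np.round(r[0],1),np.round(r[1],1),round(r[2],1),np.round(cv2.boxPoints(r)).tolist())
H,S,V=hsv[...,0],hsv[...,1],hsv[...,2]
rect('yellow',(H>20)&(H<35)&(S>105),(325,147),.026)
rect('grey',(abs(H-123)<20)&(S>8),(249,202),.026,45)
rect('carton',P[...,2]>.018,(412,197),.03,25)
rect('offcut',(P[...,2]>.011)&(P[...,2]<.04),(317,232),.02,26)
q=P[225:240,310:325,2]; print(q.min(),q.max())
m=(S>75)&((H<8)|(H>172)); rect('sdhandle',m,(341,278),.013,22)
o=cv2.resize(p[95:300,205:445],None,fx=3.2,fy=2.9,interpolation=cv2.INTER_CUBIC); save('crop',o)
E
python3 m.py
```

```text
yellow [605.2 212.3] [161.2 115.8] 5.6 [[519.0, 262.0], [531.0, 147.0], [691.0, 163.0], [680.0, 278.0]]
grey [481.  381.7] [116.6 157. ] 83.9 [[397.0, 332.0], [553.0, 315.0], [565.0, 431.0], [409.0, 448.0]]
carton [489.1  21.1] [55.5 86.6] 25.0 [[446.0, 49.0], [482.0, -30.0], [533.0, -6.0], [496.0, 72.0]]
offcut [414.5 229.3] [42.5 69.8] 47.8 [[374.0, 237.0], [426.0, 190.0], [455.0, 222.0], [403.0, 269.0]]
0.00014857141320345768 0.02817849801910466
sdhandle [310.1 179.3] [24.3 76. ] 36.1 [[278.0, 203.0], [323.0, 141.0], [342.0, 156.0], [298.0, 217.0]]
```

View pics/crop.png

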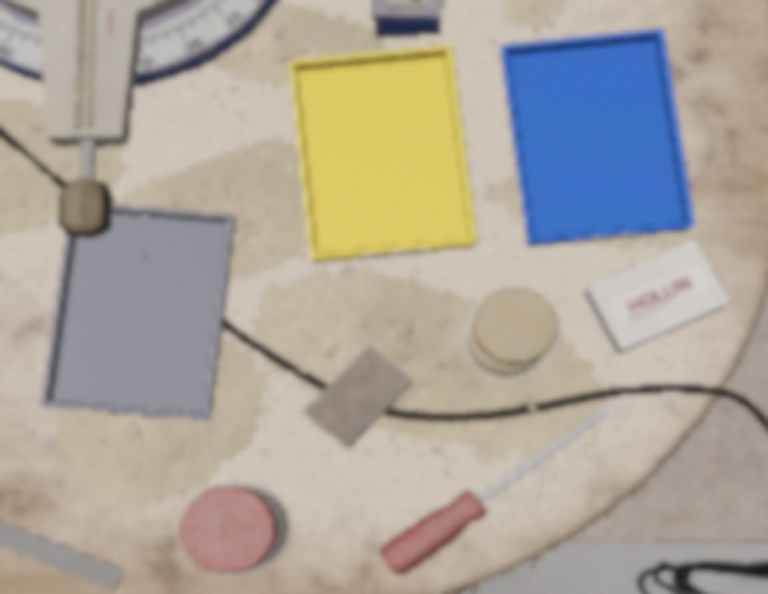

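Carton (489,21) mm with its short side at 25°; offcut (414,229); the trays and jars are also located. The saw knob overhangs grey's far-left corner at z≈80. I'll do the carton and offcut first, then the jars.

```bash
cat > to.py <<'E'
import sys; from h import *
# usage: to.py x y z jaw_deg (mm)
x,y,z,j=map(float,sys.argv[1:5]); s=robot.read_state(); M=R.from_rotvec(s['orientation']).as_matrix()
p=np.array(s['tool_pos'])*1000; jaw=np.degrees(np.arctan2(M[1,1],M[0,1]))
t=-((j-jaw+90)%180-90)   # tool z points down
print('t',round(s['t'],2),'p',p.round(1),'jaw',round(jaw,1),'tilt z',M[:,2].round(3),'q1,q6',s['q'][[0,5]].round(2),'F',np.round(s['force'],1),'open',round(s['opening']*1000,1))
D=np.array([x,y,z])-p; Rt=M@R.from_rotvec([0,0,np.radians(t)]).as_matrix()
print('shift now',(M.T@D).round(1),' turn tz rad',np.radians(t).round(3),'(alt',np.radians(t-np.sign(t)*180).round(3),') shift after turn',(Rt.T@D).round(1))
E
python3 to.py 489 21 150 25
```

```text
t 0.1 p [171.2 574.5 217.7] jaw 73.4 tilt z [-0.001 -0.002 -1.   ] q1,q6 [ 1.2  -0.09] F [0.4 0.1 0.7] open 93.1
shift now [-462.7 -439.5   68.4]  turn tz rad 0.845 (alt -2.297 ) shift after turn [-635.9   54.1   68.4]
```

```bash
python3 -m pendant '[{"translation":[-25,-24,0],"twist":[0,0,0],"grip":1},{"translation":[-25,-24,0],"twist":[0,0,0],"grip":1},{"translation":[-25,-24,0],"twist":[0,0,0],"grip":1},{"translation":[-25,-24,0],"twist":[0,0,0],"grip":1},{"translation":[-25,-24,0],"twist":[0,0,0],"grip":1},{"translation":[-25,-24,0],"twist":[0,0,0],"grip":1},{"translation":[-25,-24,0],"twist":[0,0,0],"grip":1},{"translation":[-25,-24,0],"twist":[0,0,0],"grip":1},{"translation":[-25,-24,0],"twist":[0,0,0],"grip":1},{"translation":[-25,-24,0],"twist":[0,0,0],"grip":1}]' 20; python3 to.py 489 21 150 25
```

```text
t: 1.1
tool_pos: [0.3437, 0.263, 0.2126]
orientation: [-0.441, -3.106, 0.014]
force: [1.2, 0.3, -0.0]
opening: 0.0931
t 1.1 p [343.7 263.  212.6] jaw 73.8 tilt z [-0.006 -0.008 -1.   ] q1,q6 [ 0.54 -0.75] F [ 1.2  0.3 -0. ] open 93.1
shift now [-207.2 -191.3   63.6]  turn tz rad 0.852 (alt -2.289 ) shift after turn [-280.4   30.    63.6]
```

```bash
python3 -m pendant '[{"translation":[-26,-24,3],"twist":[0,0,0],"grip":1},{"translation":[-26,-24,3],"twist":[0,0,0],"grip":1},{"translation":[-26,-24,3],"twist":[0,0,0],"grip":1},{"translation":[-26,-24,3],"twist":[0,0,0],"grip":1},{"translation":[-26,-24,3],"twist":[0,0,0],"grip":1},{"translation":[-26,-24,3],"twist":[0,0,0],"grip":1},{"translation":[-26,-24,3],"twist":[0,0,0],"grip":1},{"translation":[-16,-14,2],"twist":[0,0,0],"grip":1},{"translation":[0,0,0],"twist":[0,0,0.14],"grip":1},{"translation":[0,0,0],"twist":[0,0,0.14],"grip":1}]' && python3 -m pendant '[{"translation":[0,0,0],"twist":[0,0,0.14],"grip":1},{"translation":[0,0,0],"twist":[0,0,0.14],"grip":1},{"translation":[0,0,0],"twist":[0,0,0.14],"grip":1},{"translation":[0,0,0],"twist":[0,0,0.12],"grip":1},{"translation":[0,0,0],"twist":[0,0,0],"grip":1},{"translation":[0,0,0],"twist":[0,0,0],"grip":1},{"translation":[0,0,0],"twist":[0,0,0],"grip":1},{"translation":[0,0,0],"twist":[0,0,0],"grip":1},{"translation":[0,0,0],"twist":[0,0,0],"grip":1},{"translation":[0,0,0],"twist":[0,0,0],"grip":1}]'; python3 to.py 489 21 8 25
python3 - <<'E'
from h import *
p,d,i=cam('wrist'); save('w1',p); P=cloud(d,i); print(i['cam_to_world'])
m=((P[...,2]>.02)&(P[...,2]<.04)&(abs(P[...,0]-.489)<.08)&(abs(P[...,1]-.021)<.07)).astype(np.uint8)
cs=max(cv2.findContours(m,0,2)[0],key=cv2.contourArea)[:,0]
w=np.array([onz(i,u,v,.03)[:2] for u,v in cs],np.float32)*1000
print(cv2.minAreaRect(w))
E
```

```text
t: 2.1
tool_pos: [0.4862, 0.0172, 0.1861]
orientation: [-0.886, -3.006, 0.017]
force: [0.4, 0.6, 0.3]
opening: 0.0931
t: 3.1
tool_pos: [0.484, 0.0164, 0.1828]
orientation: [-1.677, -2.644, 0.025]
force: [-0.7, -0.2, -0.6]
opening: 0.0931
t 3.1 p [484.   16.4 182.8] jaw 25.2 tilt z [-0.017 -0.008 -1.   ] q1,q6 [-0.06 -0.5 ] F [-0.7 -0.2 -0.6] open 93.1
shift now [  2.1   9.7 174.6]  turn tz rad 0.004 (alt -3.138 ) shift after turn [  2.1   9.7 174.6]
[[ 0.90478451 -0.4159824  -0.09123398  0.45719972]
 [ 0.42551678  0.87432631  0.23342875  0.07966443]
 [-0.01733398 -0.2500243   0.96808439  0.3491634 ]
 [ 0.          0.          0.          1.        ]]
((488.8663024902344, 20.352279663085938), (54.70429229736328, 84.66793060302734), 25.242650985717773)
```

View pics/w1.png

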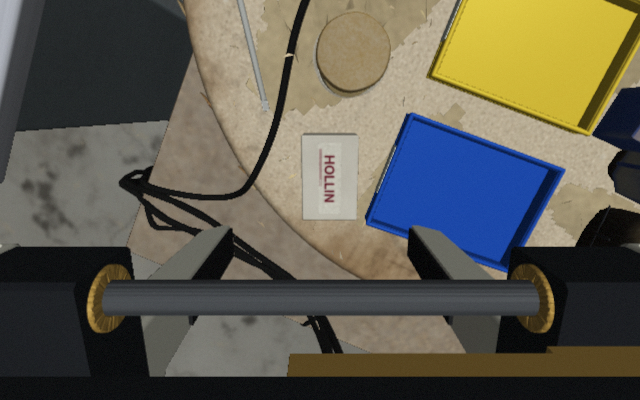

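The wrist view shows the carton at (329,177), square to the jaws at (489,20) mm and 25.2°. The blue rim is close to the right finger, so I'll grip 20 mm off-centre with the jaws part-open.

```bash
cat >> to.py <<'E'
print('tilt fix twist',(M.T@np.cross(M[:,2],[0,0,-1])).round(3))
E
python3 to.py 481 38.5 60 25.2
```

```text
t 3.15 p [484.   16.4 182.8] jaw 25.2 tilt z [-0.017 -0.008 -1.   ] q1,q6 [-0.06 -0.5 ] F [ 0.4  0.1 -0.6] open 93.3
shift now [ 21.3   9.  122.6]  turn tz rad 0.0 (alt -3.141 ) shift after turn [ 21.3   9.  122.6]
tilt fix twist [-0.019  0.     0.   ]
```

```bash
python3 -m pendant '[{"translation":[0,0,0],"twist":[-0.019,0,0],"grip":0.42},{"translation":[7,2,20],"twist":[0,0,0],"grip":0.42},{"translation":[7,2,20],"twist":[0,0,0],"grip":0.42},{"translation":[7,2,20],"twist":[0,0,0],"grip":0.42},{"translation":[0,1,20],"twist":[0,0,0],"grip":0.42},{"translation":[0,0,20],"twist":[0,0,0],"grip":0.42},{"translation":[0,0,20],"twist":[0,0,0],"grip":0.42},{"translation":[0,0,2],"twist":[0,0,0],"grip":0.42},{"translation":[0,0,0],"twist":[0,0,0],"grip":0.42},{"translation":[0,0,0],"twist":[0,0,0],"grip":0.42}]'; python3 to.py 481 38.5 8 25.2
```

```text
t: 4.15
tool_pos: [0.4839, 0.039, 0.0599]
orientation: [1.677, 2.646, 0.015]
force: [0.2, 0.1, -0.2]
opening: 0.0662
t 4.15 p [483.9  39.   59.9] jaw 25.3 tilt z [ 0.013  0.003 -1.   ] q1,q6 [-0.03 -0.47] F [ 0.2  0.1 -0.2] open 66.2
shift now [ 0.9 -3.5 51.9]  turn tz rad 0.001 (alt -3.14 ) shift after turn [ 0.9 -3.5 51.9]
tilt fix twist [0.013 0.003 0.   ]
```

```bash
python3 -m pendant '[{"translation":[1,-3,10],"twist":[0.008,0,0],"grip":0.42},{"translation":[0,0,12],"twist":[0,0,0],"grip":0.42},{"translation":[0,0,12],"twist":[0,0,0],"grip":0.42},{"translation":[0,0,10],"twist":[0,0,0],"grip":0.42},{"translation":[0,0,6],"twist":[0,0,0],"grip":0.42},{"translation":[0,0,0],"twist":[0,0,0],"grip":0.42},{"translation":[0,0,0],"twist":[0,0,0],"grip":0.42},{"translation":[0,0,0],"twist":[0,0,0],"grip":-0.2},{"translation":[0,0,0],"twist":[0,0,0],"grip":-0.2},{"translation":[0,0,0],"twist":[0,0,0],"grip":-0.2}]' 25; python3 to.py 481 38.5 150 25.2
```

```text
t: 5.15
tool_pos: [0.4829, 0.0385, 0.0082]
orientation: [1.677, 2.647, 0.007]
force: [-0.3, 0.8, -1.4]
opening: 0.0546
t 5.15 p [482.9  38.5   8.2] jaw 25.3 tilt z [ 0.009 -0.    -1.   ] q1,q6 [-0.03 -0.47] F [-0.3  0.8 -1.4] open 54.6
shift now [   0.2   -0.6 -141.9]  turn tz rad 0.001 (alt -3.14 ) shift after turn [   0.2   -0.6 -141.9]
tilt fix twist [0.008 0.004 0.   ]
```

```bash
python3 -m pendant '[{"translation":[0,0,-6],"twist":[0,0,0],"grip":-0.2},{"translation":[0,0,-16],"twist":[0,0,0],"grip":-0.2},{"translation":[0,0,-20],"twist":[0,0,0],"grip":-0.2},{"translation":[0,0,-20],"twist":[0,0,0],"grip":-0.2},{"translation":[0,0,-20],"twist":[0,0,0],"grip":-0.2},{"translation":[0,0,-20],"twist":[0,0,0],"grip":-0.2},{"translation":[0,0,-20],"twist":[0,0,0],"grip":-0.2},{"translation":[0,0,-20],"twist":[0,0,0],"grip":-0.2},{"translation":[0,0,0],"twist":[0,0,0.12],"grip":-0.2},{"translation":[0,0,0],"twist":[0,0,0.12],"grip":-0.2}]'&& python3 -m pendant '[{"translation":[0,0,0],"twist":[0,0,0.12],"grip":-0.2},{"translation":[0,0,0],"twist":[0,0,0.12],"grip":-0.2},{"translation":[0,0,0],"twist":[0,0,0.06],"grip":-0.2},{"translation":[0,0,0],"twist":[0,0,0],"grip":-0.2},{"translation":[0,0,0],"twist":[0,0,0],"grip":-0.2},{"translation":[0,0,0],"twist":[0,0,0],"grip":-0.2},{"translation":[0,0,0],"twist":[0,0,0],"grip":-0.2},{"translation":[0,0,0],"twist":[0,0,0],"grip":-0.2},{"translation":[0,0,0],"twist":[0,0,0],"grip":-0.2},{"translation":[0,0,0],"twist":[0,0,0],"grip":-0.2}]'; python3 to.py 463 403 120 -6
```

```text
t: 6.15
tool_pos: [0.4815, 0.0387, 0.1613]
orientation: [1.987, 2.42, 0.012]
force: [-0.0, 1.0, -1.3]
opening: 0.0549
t: 7.15
tool_pos: [0.4823, 0.0387, 0.1656]
orientation: [2.335, 2.083, 0.02]
force: [0.1, 0.4, -1.1]
opening: 0.0549
t 7.15 p [482.3  38.7 165.6] jaw -6.5 tilt z [ 0.018 -0.    -1.   ] q1,q6 [-0.03  0.09] F [ 0.1  0.4 -1.1] open 54.9
shift now [359.6 -61.4  45.1]  turn tz rad -0.009 (alt 3.132 ) shift after turn [360.2 -58.1  45.1]
tilt fix twist [ 0.018 -0.002  0.   ]
```

```bash
python3 -m pendant '[{"translation":[20,-3,0],"twist":[0.012,0,0],"grip":-0.2},{"translation":[38,-6,0],"twist":[0,0,0],"grip":-0.2},{"translation":[38,-6,0],"twist":[0,0,0],"grip":-0.2},{"translation":[38,-6,0],"twist":[0,0,0],"grip":-0.2},{"translation":[38,-6,0],"twist":[0,0,0],"grip":-0.2},{"translation":[38,-6,0],"twist":[0,0,0],"grip":-0.2},{"translation":[38,-6,0],"twist":[0,0,0],"grip":-0.2},{"translation":[38,-6,0],"twist":[0,0,0],"grip":-0.2},{"translation":[38,-6,5],"twist":[0,0,0],"grip":-0.2},{"translation":[20,-3,5],"twist":[0,0,0],"grip":-0.2}]' && python3 -m pendant '[{"translation":[0,0,10],"twist":[0,0,0],"grip":-0.2},{"translation":[0,0,10],"twist":[0,0,0],"grip":-0.2},{"translation":[0,0,0],"twist":[0,0,0],"grip":-0.2},{"translation":[0,0,0],"twist":[0,0,0],"grip":-0.2},{"translation":[0,0,0],"twist":[0,0,0],"grip":-0.2},{"translation":[0,0,0],"twist":[0,0,0],"grip":-0.2},{"translation":[0,0,0],"twist":[0,0,0],"grip":-0.2},{"translation":[0,0,0],"twist":[0,0,0],"grip":-0.2},{"translation":[0,0,0],"twist":[0,0,0],"grip":-0.2},{"translation":[0,0,0],"twist":[0,0,0],"grip":-0.2}]'; python3 to.py 463 403 19 -6
python3 - <<'E'
from h import *
p,d,i=cam('wrist'); save('w2',p)
p,d,i=cam('side'); save('s2',cv2.resize(p[60:310,150:470],None,fx=2.4,fy=2.2))
E
```

```text
t: 8.15
tool_pos: [0.4689, 0.3975, 0.1558]
orientation: [2.346, 2.082, 0.011]
force: [0.0, -0.8, -1.7]
opening: 0.0551
t: 9.15
tool_pos: [0.4695, 0.3958, 0.1342]
orientation: [2.347, 2.081, 0.009]
force: [0.7, 1.1, -1.9]
opening: 0.0551
t 9.15 p [469.5 395.8 134.2] jaw -6.9 tilt z [ 0.008 -0.    -1.   ] q1,q6 [0.62 0.74] F [ 0.7  1.1 -1.9] open 55.1
shift now [  6.3  -8.2 115.2]  turn tz rad -0.015 (alt 3.126 ) shift after turn [  6.5  -8.1 115.2]
tilt fix twist [ 0.008 -0.001  0.   ]
```

View pics/w2.png

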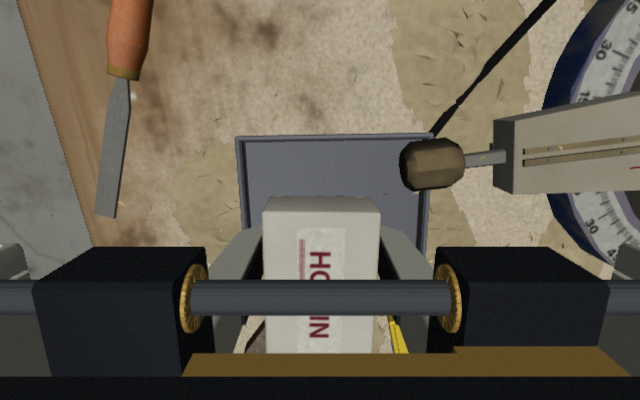

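View pics/s2.png

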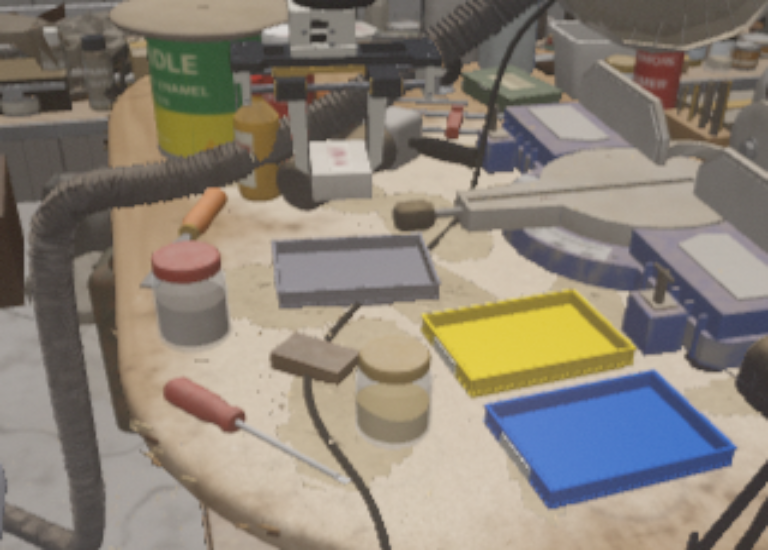

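The wrist view shows the carton held square, at (320,260), over the grey tray. The knob at (432,163) stays clear of the right finger. The side crop shows the carton level above the tray.

```bash
python3 -m pendant '[{"translation":[4,-7,12],"twist":[0.005,0,-0.01],"grip":-0.2},{"translation":[0,0,20],"twist":[0,0,0],"grip":-0.2},{"translation":[0,0,20],"twist":[0,0,0],"grip":-0.2},{"translation":[0,0,20],"twist":[0,0,0],"grip":-0.2},{"translation":[0,0,14],"twist":[0,0,0],"grip":-0.2},{"translation":[0,0,8],"twist":[0,0,0],"grip":-0.2},{"translation":[0,0,0],"twist":[0,0,0],"grip":-0.2},{"translation":[0,0,0],"twist":[0,0,0],"grip":-0.2},{"translation":[0,0,0],"twist":[0,0,0],"grip":-0.2},{"translation":[0,0,0],"twist":[0,0,0],"grip":-0.2}]'; python3 to.py 463 402 19 -6
```

```text
t: 10.25
tool_pos: [0.4607, 0.4035, 0.0347]
orientation: [-2.335, -2.101, -0.004]
force: [0.5, -1.2, -1.4]
opening: 0.0547
t 10.25 p [460.7 403.5  34.7] jaw -6.0 tilt z [ 0.002  0.002 -1.   ] q1,q6 [0.64 0.74] F [ 0.5 -1.2 -1.4] open 54.7
shift now [-1.3  2.4 15.7]  turn tz rad -0.001 (alt 3.141 ) shift after turn [-1.3  2.4 15.7]
tilt fix twist [ 0.002 -0.002  0.   ]
```

```bash
python3 -m pendant '[{"translation":[-1,2,6],"twist":[0,0,0],"grip":-0.2},{"translation":[0,0,6],"twist":[0,0,0],"grip":-0.2},{"translation":[0,0,3],"twist":[0,0,0],"grip":-0.2},{"translation":[0,0,1],"twist":[0,0,0],"grip":-0.2},{"translation":[0,0,0],"twist":[0,0,0],"grip":-0.2},{"translation":[0,0,0],"twist":[0,0,0],"grip":-0.2},{"translation":[0,0,0],"twist":[0,0,0],"grip":0.35},{"translation":[0,0,0],"twist":[0,0,0],"grip":0.35},{"translation":[0,0,0],"twist":[0,0,0],"grip":0.35},{"translation":[0,0,0],"twist":[0,0,0],"grip":0.35}]'; python3 to.py 463 402 150 -6
```

```text
t: 11.25
tool_pos: [0.4647, 0.4034, 0.0201]
orientation: [2.335, 2.101, 0.012]
force: [-0.1, 0.6, 0.1]
opening: 0.063
t 11.25 p [464.7 403.4  20.1] jaw -6.1 tilt z [ 0.006  0.005 -1.   ] q1,q6 [0.63 0.74] F [-0.1  0.6  0.1] open 63.0
shift now [  -0.9   -0.9 -129.9]  turn tz rad -0.001 (alt 3.141 ) shift after turn [  -0.9   -0.9 -129.9]
tilt fix twist [ 0.005 -0.005  0.   ]
```

```bash
python3 -m pendant '[{"translation":[0,0,-12],"twist":[0,0,0],"grip":0.35},{"translation":[0,0,-20],"twist":[0,0,0],"grip":0.35},{"translation":[0,0,-20],"twist":[0,0,0],"grip":0.35},{"translation":[0,0,-20],"twist":[0,0,0],"grip":0.35},{"translation":[0,0,-20],"twist":[0,0,0],"grip":0.35},{"translation":[0,0,-20],"twist":[0,0,0],"grip":0.35},{"translation":[-20,0,-6],"twist":[0,0,0],"grip":0.35},{"translation":[-33,7,0],"twist":[0,0,0],"grip":0.35},{"translation":[-33,7,0],"twist":[0,0,0],"grip":0.35},{"translation":[-33,7,0],"twist":[0,0,0],"grip":0.35}]' && python3 -m pendant '[{"translation":[-30,7,0],"twist":[0,0,0],"grip":0.35},{"translation":[-15,2,0],"twist":[0,0,0],"grip":0.35},{"translation":[0,0,0],"twist":[0,0,-0.14],"grip":0.35},{"translation":[0,0,0],"twist":[0,0,-0.14],"grip":0.35},{"translation":[0,0,0],"twist":[0,0,-0.14],"grip":0.35},{"translation":[0,0,0],"twist":[0,0,-0.14],"grip":0.35},{"translation":[0,0,0],"twist":[0,0,-0.14],"grip":0.35},{"translation":[0,0,0],"twist":[0,0,-0.14],"grip":0.35},{"translation":[0,0,0],"twist":[0,0,-0.1],"grip":0.35},{"translation":[0,0,0],"twist":[0,0,0],"grip":0.35}]'; python3 to.py 414.5 229.3 60 47.8
python3 - <<'E'
from h import *
p,d,i=cam('top'); P=cloud(d,i)
m=((P[...,2]>.03)&(P[...,2]<.055)&(abs(P[...,0]-.46)<.07)&(abs(P[...,1]-.385)<.07)).astype(np.uint8)
cs=max(cv2.findContours(m,0,2)[0],key=cv2.contourArea)[:,0]
w=np.array([onz(i,u,v,.04)[:2] for u,v in cs],np.float32)*1000; print('carton',cv2.minAreaRect(w), np.median(P[m>0][:,2]))
p,d,i=cam('wrist'); save('w3',p); P=cloud(d,i)
m=((P[...,2]>.012)&(P[...,2]<.03)&(abs(P[...,0]-.414)<.055)&(abs(P[...,1]-.229)<.055)).astype(np.uint8)
cs=max(cv2.findContours(m,0,2)[0],key=cv2.contourArea)[:,0]
w=np.array([onz(i,u,v,.02)[:2] for u,v in cs],np.float32)*1000; print('offcut',cv2.minAreaRect(w))
E
```

```text
t: 12.25
tool_pos: [0.4735, 0.2839, 0.1531]
orientation: [2.328, 2.107, 0.027]
force: [0.2, -0.9, 0.2]
opening: 0.0628
t: 13.25
tool_pos: [0.48, 0.236, 0.162]
orientation: [1.068, 2.937, 0.035]
force: [-0.2, -0.2, 0.8]
opening: 0.0625
t 13.25 p [480. 236. 162.] jaw 50.0 tilt z [ 0.023  0.016 -1.   ] q1,q6 [ 0.36 -0.52] F [-0.2 -0.2  0.8] open 62.5
shift now [ 46.6 -49.9 100.4]  turn tz rad 0.039 (alt -3.103 ) shift after turn [ 44.6 -51.7 100.4]
tilt fix twist [0.027 0.007 0.   ]
carton ((462.4557800292969, 382.5255126953125), (86.79478454589844, 55.6702766418457), 83.02959442138672) 0.04094729055821045
offcut ((413.7925109863281, 229.71786499023438), (42.0836067199707, 70.01102447509766), 48.34686279296875)
```

View pics/w3.png

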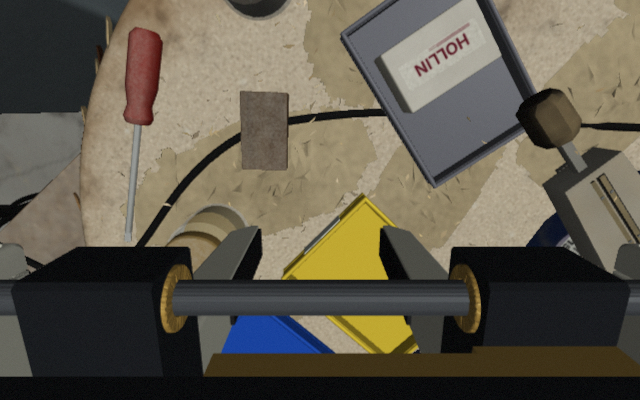

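The wrist view shows the carton flat in the grey tray. The offcut is at (264,131) px, measured at (413.8,229.7) mm and 48.3°, with the cord flat on the bench.

```bash
python3 -m pendant '[{"translation":[10,-12,12],"twist":[0.018,0.005,0.02],"grip":0.35},{"translation":[12,-13,15],"twist":[0,0,0],"grip":0.35},{"translation":[12,-13,15],"twist":[0,0,0],"grip":0.35},{"translation":[10,-12,15],"twist":[0,0,0],"grip":0.35},{"translation":[0,0,15],"twist":[0,0,0],"grip":0.35},{"translation":[0,0,15],"twist":[0,0,0],"grip":0.35},{"translation":[0,0,8],"twist":[0,0,0],"grip":0.35},{"translation":[0,0,0],"twist":[0,0,0],"grip":0.35},{"translation":[0,0,0],"twist":[0,0,0],"grip":0.35},{"translation":[0,0,0],"twist":[0,0,0],"grip":0.35}]'; python3 to.py 413.8 229.7 6 48.3
```

```text
t: 14.35
tool_pos: [0.4142, 0.2299, 0.0664]
orientation: [1.146, 2.917, 0.018]
force: [-0.5, 0.3, 0.6]
opening: 0.0627
t 14.35 p [414.2 229.9  66.4] jaw 47.1 tilt z [ 0.011  0.008 -1.   ] q1,q6 [ 0.4  -0.43] F [-0.5  0.3  0.6] open 62.7
shift now [ 0.4 -1.2 60.4]  turn tz rad -0.021 (alt 3.121 ) shift after turn [ 0.4 -1.2 60.4]
tilt fix twist [0.013 0.003 0.   ]
```

```bash
python3 -m pendant '[{"translation":[0,-1,10],"twist":[0.008,0.002,-0.014],"grip":0.35},{"translation":[0,0,13],"twist":[0,0,0],"grip":0.35},{"translation":[0,0,13],"twist":[0,0,0],"grip":0.35},{"translation":[0,0,13],"twist":[0,0,0],"grip":0.35},{"translation":[0,0,7],"twist":[0,0,0],"grip":0.35},{"translation":[0,0,3],"twist":[0,0,0],"grip":0.35},{"translation":[0,0,0],"twist":[0,0,0],"grip":-0.4},{"translation":[0,0,0],"twist":[0,0,0],"grip":-0.4},{"translation":[0,0,0],"twist":[0,0,0],"grip":-0.4},{"translation":[0,0,0],"twist":[0,0,0],"grip":-0.4}]'; python3 to.py 413.8 229.7 140 48.3
```

```text
t: 15.35
tool_pos: [0.4149, 0.2296, 0.0032]
orientation: [1.126, 2.929, 0.008]
force: [0.9, -0.6, -0.4]
opening: 0.042
t 15.35 p [414.9 229.6   3.2] jaw 47.9 tilt z [ 0.005  0.003 -1.   ] q1,q6 [ 0.4  -0.44] F [ 0.9 -0.6 -0.4] open 42.0
shift now [   0.6    0.2 -136.8]  turn tz rad -0.007 (alt 3.135 ) shift after turn [   0.6    0.2 -136.8]
tilt fix twist [0.006 0.002 0.   ]
```

```bash
python3 -m pendant '[{"translation":[0,0,-6],"twist":[0,0,0],"grip":-0.4},{"translation":[0,0,-16],"twist":[0,0,0],"grip":-0.4},{"translation":[0,0,-20],"twist":[0,0,0],"grip":-0.4},{"translation":[0,0,-20],"twist":[0,0,0],"grip":-0.4},{"translation":[0,0,-20],"twist":[0,0,0],"grip":-0.4},{"translation":[0,0,-20],"twist":[0,0,0],"grip":-0.4},{"translation":[0,0,-20],"twist":[0,0,0],"grip":-0.4},{"translation":[0,0,-10],"twist":[0,0,0],"grip":-0.4},{"translation":[0,0,0],"twist":[0,0,0.12],"grip":-0.4},{"translation":[0,0,0],"twist":[0,0,0.12],"grip":-0.4}]'&& python3 -m pendant '[{"translation":[0,0,0],"twist":[0,0,0.12],"grip":-0.4},{"translation":[0,0,0],"twist":[0,0,0.12],"grip":-0.4},{"translation":[0,0,0],"twist":[0,0,0.12],"grip":-0.4},{"translation":[0,0,0],"twist":[0,0,0.1],"grip":-0.4},{"translation":[0,0,0],"twist":[0,0,0],"grip":-0.4},{"translation":[0,0,0],"twist":[0,0,0],"grip":-0.4},{"translation":[0,0,0],"twist":[0,0,0],"grip":-0.4},{"translation":[0,0,0],"twist":[0,0,0],"grip":-0.4},{"translation":[0,0,0],"twist":[0,0,0],"grip":-0.4},{"translation":[0,0,0],"twist":[0,0,0],"grip":-0.4}]'; python3 to.py 590 210.5 100 5.6
```

```text
t: 16.35
tool_pos: [0.4153, 0.2297, 0.1469]
orientation: [1.474, 2.766, 0.017]
force: [0.3, 0.0, -0.5]
opening: 0.0413
t: 17.35
tool_pos: [0.4149, 0.2295, 0.1475]
orientation: [2.083, 2.345, 0.02]
force: [0.7, 0.8, -0.3]
opening: 0.0415
t 17.35 p [414.9 229.5 147.5] jaw 6.8 tilt z [ 0.012  0.006 -1.   ] q1,q6 [0.4  0.28] F [ 0.7  0.8 -0.3] open 41.5
shift now [-39.7 171.   49.5]  turn tz rad 0.02 (alt -3.121 ) shift after turn [-36.3 171.8  49.5]
tilt fix twist [ 0.013 -0.005  0.   ]
```

```bash
python3 -m pendant '[{"translation":[-4,14,0],"twist":[0.008,-0.003,0.012],"grip":-0.4},{"translation":[-6,28,0],"twist":[0,0,0],"grip":-0.4},{"translation":[-6,28,5],"twist":[0,0,0],"grip":-0.4},{"translation":[-6,28,10],"twist":[0,0,0],"grip":-0.4},{"translation":[-6,28,10],"twist":[0,0,0],"grip":-0.4},{"translation":[-6,28,10],"twist":[0,0,0],"grip":-0.4},{"translation":[-3,12,10],"twist":[0,0,0],"grip":-0.4},{"translation":[0,0,0],"twist":[0,0,0],"grip":-0.4},{"translation":[0,0,0],"twist":[0,0,0],"grip":-0.4},{"translation":[0,0,0],"twist":[0,0,0],"grip":-0.4}]'; python3 to.py 590 210.5 14 5.6
```

```text
t: 18.35
tool_pos: [0.5902, 0.2107, 0.1016]
orientation: [2.094, 2.34, 0.009]
force: [-0.1, -0.2, -1.0]
opening: 0.042
t 18.35 p [590.2 210.7 101.6] jaw 6.3 tilt z [ 0.005  0.003 -1.   ] q1,q6 [0.26 0.15] F [-0.1 -0.2 -1. ] open 42.0
shift now [-0.4 -0.7 87.6]  turn tz rad 0.013 (alt -3.129 ) shift after turn [-0.4 -0.7 87.6]
tilt fix twist [ 0.005 -0.002  0.   ]
```

```bash
python3 -m pendant '[{"translation":[0,0,8],"twist":[0,0,0],"grip":-0.4},{"translation":[0,0,14],"twist":[0,0,0],"grip":-0.4},{"translation":[0,0,14],"twist":[0,0,0],"grip":-0.4},{"translation":[0,0,14],"twist":[0,0,0],"grip":-0.4},{"translation":[0,0,14],"twist":[0,0,0],"grip":-0.4},{"translation":[0,0,9],"twist":[0,0,0],"grip":-0.4},{"translation":[0,0,4],"twist":[0,0,0],"grip":-0.4},{"translation":[0,0,0],"twist":[0,0,0],"grip":-0.4},{"translation":[0,0,0],"twist":[0,0,0],"grip":-0.4},{"translation":[0,0,0],"twist":[0,0,0],"grip":-0.4}]'; python3 to.py 590 210.5 14 5.6
```

```text
t: 19.35
tool_pos: [0.5882, 0.2118, 0.018]
orientation: [2.092, 2.342, 0.008]
force: [0.8, 0.2, -0.4]
opening: 0.0417
t 19.35 p [588.2 211.8  18. ] jaw 6.4 tilt z [ 0.004  0.003 -1.   ] q1,q6 [0.26 0.15] F [ 0.8  0.2 -0.4] open 41.7
shift now [-1.5  1.6  4. ]  turn tz rad 0.015 (alt -3.127 ) shift after turn [-1.5  1.6  4. ]
tilt fix twist [ 0.004 -0.003  0.   ]
```

```bash
python3 -m pendant '[{"translation":[0,0,2],"twist":[0,0,0],"grip":-0.4},{"translation":[0,0,1.5],"twist":[0,0,0],"grip":-0.4},{"translation":[0,0,0],"twist":[0,0,0],"grip":-0.4},{"translation":[0,0,0],"twist":[0,0,0],"grip":-0.4},{"translation":[0,0,0],"twist":[0,0,0],"grip":0.12},{"translation":[0,0,0],"twist":[0,0,0],"grip":0.12},{"translation":[0,0,0],"twist":[0,0,0],"grip":0.12},{"translation":[0,0,0],"twist":[0,0,0],"grip":0.12},{"translation":[0,0,0],"twist":[0,0,0],"grip":0.12},{"translation":[0,0,0],"twist":[0,0,0],"grip":0.12}]' && python3 to.py 590 210 150 5.6 &&  python3 -m pendant '[{"translation":[0,0,-10],"twist":[0,0,0],"grip":0.12},{"translation":[0,0,-20],"twist":[0,0,0],"grip":0.12},{"translation":[0,0,-25],"twist":[0,0,0],"grip":0.12},{"translation":[0,0,-30],"twist":[0,0,0],"grip":1},{"translation":[0,0,-30],"twist":[0,0,0],"grip":1},{"translation":[0,0,-25],"twist":[0,0,0],"grip":1},{"translation":[0,0,-10],"twist":[0,0,0],"grip":1},{"translation":[0,0,0],"twist":[0,0,0],"grip":1},{"translation":[0,0,0],"twist":[0,0,0],"grip":1},{"translation":[0,0,0],"twist":[0,0,0],"grip":1}]'; python3 to.py 314.5 310.6 170 95.7
```

```text
t: 20.35
tool_pos: [0.5903, 0.2123, 0.017]
orientation: [2.091, 2.34, 0.014]
force: [-0.2, -0.7, -0.1]
opening: 0.0522
t 20.35 p [590.3 212.3  17. ] jaw 6.4 tilt z [ 0.008  0.004 -1.   ] q1,q6 [0.26 0.15] F [-0.2 -0.7 -0.1] open 52.2
shift now [  -1.9    0.6 -133. ]  turn tz rad 0.015 (alt -3.127 ) shift after turn [  -1.9    0.6 -133. ]
tilt fix twist [ 0.009 -0.003  0.   ]
t: 21.35
tool_pos: [0.5876, 0.2113, 0.1744]
orientation: [2.092, 2.341, 0.011]
force: [0.0, 0.5, 1.1]
opening: 0.0922
t 21.35 p [587.6 211.3 174.4] jaw 6.4 tilt z [ 0.006  0.004 -1.   ] q1,q6 [0.26 0.15] F [0.  0.5 1.1] open 92.2
shift now [ 129.3 -260.3    3. ]  turn tz rad -1.558 (alt 1.584 ) shift after turn [261.9 125.9   3. ]
tilt fix twist [ 0.007 -0.003  0.   ]
```

```bash
python3 -m pendant '[{"translation":[8,-17,0],"twist":[0,0,0],"grip":1},{"translation":[17,-34,0],"twist":[0,0,0],"grip":1},{"translation":[17,-34,0],"twist":[0,0,0],"grip":1},{"translation":[17,-34,0],"twist":[0,0,0],"grip":1},{"translation":[17,-34,0],"twist":[0,0,0],"grip":1},{"translation":[17,-34,0],"twist":[0,0,0],"grip":1},{"translation":[17,-34,0],"twist":[0,0,0],"grip":1},{"translation":[16,-30,0],"twist":[0,0,0],"grip":1},{"translation":[0,0,0],"twist":[0,0,-0.14],"grip":1},{"translation":[0,0,0],"twist":[0,0,-0.14],"grip":1}]' && python3 -m pendant '[{"translation":[0,0,0],"twist":[0,0,-0.14],"grip":1},{"translation":[0,0,0],"twist":[0,0,-0.14],"grip":1},{"translation":[0,0,0],"twist":[0,0,-0.14],"grip":1},{"translation":[0,0,0],"twist":[0,0,-0.14],"grip":1},{"translation":[0,0,0],"twist":[0,0,-0.14],"grip":1},{"translation":[0,0,0],"twist":[0,0,-0.14],"grip":1},{"translation":[0,0,0],"twist":[0,0,-0.14],"grip":1},{"translation":[0,0,0],"twist":[0,0,-0.14],"grip":1},{"translation":[0,0,0],"twist":[0,0,-0.06],"grip":1},{"translation":[0,0,0],"twist":[0,0,0],"grip":1}]'; python3 to.py 314.5 310.6 110 95.7
python3 - <<'E'
from h import *
p,d,i=cam('wrist'); save('w4',p); P=cloud(d,i)
m=((P[...,2]>.085)&(P[...,2]<.11)&(abs(P[...,0]-.3145)<.06)&(abs(P[...,1]-.31)<.06)).astype(np.uint8)
cs=max(cv2.findContours(m,0,2)[0],key=cv2.contourArea)[:,0]
w=np.array([onz(i,u,v,.095)[:2] for u,v in cs],np.float32)*1000; print('screw lid',cv2.minEnclosingCircle(w))
E
```

```text
t: 22.35
tool_pos: [0.3055, 0.306, 0.1557]
orientation: [-1.737, -2.605, 0.028]
force: [0.4, 0.7, -0.2]
opening: 0.093
t: 23.35
tool_pos: [0.296, 0.2998, 0.139]
orientation: [0.094, -3.098, 0.04]
force: [-0.0, 0.5, -0.5]
opening: 0.0927
t 23.35 p [296.  299.8 139. ] jaw 93.5 tilt z [-0.041 -0.027 -0.999] q1,q6 [ 0.67 -0.97] F [-0.   0.5 -0.5] open 92.7
shift now [-20.3  10.4  27.9]  turn tz rad -0.038 (alt 3.103 ) shift after turn [-20.7   9.6  27.9]
tilt fix twist [-0.024 -0.042  0.   ]
screw lid ((311.34429931640625, 310.9078674316406), 30.991146087646484)
```

View pics/w4.png

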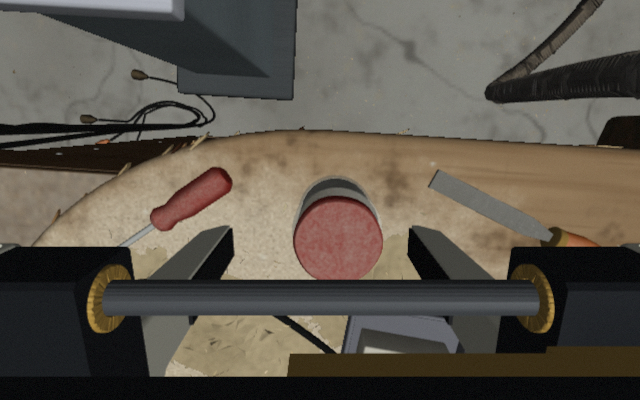

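The wrist view shows the red lid at (338,238), between the open fingers, with the screwdriver and knife clear. The tool has tilted about 0.05 rad, so I'll correct that first.

```bash
python3 -m pendant '[{"translation":[-6,4,-2],"twist":[-0.01,-0.02,-0.015],"grip":1},{"translation":[-6,4,-2],"twist":[-0.01,-0.015,-0.015],"grip":1},{"translation":[-4,2,0],"twist":[0,0,0],"grip":1},{"translation":[0,0,0],"twist":[0,0,0],"grip":1},{"translation":[0,0,0],"twist":[0,0,0],"grip":1}, {"translation":[0,0,0],"twist":[0,0,0],"grip":1},{"translation":[0,0,0],"twist":[0,0,0],"grip":1},{"translation":[0,0,0],"twist":[0,0,0],"grip":1},{"translation":[0,0,0],"twist":[0,0,0],"grip":1},{"translation":[0,0,0],"twist":[0,0,0],"grip":1}]';  python3 to.py 313 311 31 95.7
```

```text
t: 24.4
tool_pos: [0.3121, 0.3115, 0.1415]
orientation: [0.134, -3.132, 0.005]
force: [0.2, -0.1, -0.1]
opening: 0.093
t 24.4 p [312.1 311.5 141.5] jaw 94.9 tilt z [-0.006 -0.004 -1.   ] q1,q6 [ 0.67 -0.99] F [ 0.2 -0.1 -0.1] open 93.0
shift now [ -1.5  -0.2 110.5]  turn tz rad -0.014 (alt 3.127 ) shift after turn [ -1.5  -0.3 110.5]
tilt fix twist [-0.003 -0.006  0.   ]
```

```bash
python3 -m pendant '[{"translation":[-1,0,6],"twist":[-0.002,-0.004,-0.008],"grip":1},{"translation":[0,0,15],"twist":[0,0,0],"grip":1},{"translation":[0,0,15],"twist":[0,0,0],"grip":1},{"translation":[0,0,15],"twist":[0,0,0],"grip":1},{"translation":[0,0,15],"twist":[0,0,0],"grip":1}, {"translation":[0,0,15],"twist":[0,0,0],"grip":1},{"translation":[0,0,14],"twist":[0,0,0],"grip":1},{"translation":[0,0,8],"twist":[0,0,0],"grip":1},{"translation":[0,0,4],"twist":[0,0,0],"grip":1},{"translation":[0,0,0],"twist":[0,0,0],"grip":1}]';  python3 to.py 313 311 31 95.7; python3 -m pendant '[{"translation":[0,0,0],"twist":[0,0,0],"grip":0.2},{"translation":[0,0,0],"twist":[0,0,0],"grip":0.2},{"translation":[0,0,0],"twist":[0,0,0],"grip":0.2},{"translation":[0,0,0],"twist":[0,0,0],"grip":0.2},{"translation":[0,0,0],"twist":[0,0,0],"grip":0.2},{"translation":[0,0,0],"twist":[0,0,0],"grip":0.2},{"translation":[0,0,0],"twist":[0,0,0],"grip":0.2},{"translation":[0,0,0],"twist":[0,0,0],"grip":0.2},{"translation":[0,0,0],"twist":[0,0,0],"grip":0.2},{"translation":[0,0,0],"twist":[0,0,0],"grip":0.2}]' 35; python3 to.py 652 63 170 95.7
```

```text
t: 25.4
tool_pos: [0.3129, 0.3111, 0.0281]
orientation: [0.152, -3.137, 0.0]
force: [-0.5, 0.4, 0.2]
opening: 0.0931
t 25.4 p [312.9 311.1  28.1] jaw 95.6 tilt z [-0. -0. -1.] q1,q6 [ 0.67 -1.  ] F [-0.5  0.4  0.2] open 93.1
shift now [-0.1 -0.1 -2.9]  turn tz rad -0.002 (alt 3.139 ) shift after turn [-0.1 -0.1 -2.9]
tilt fix twist [-0. -0.  0.]
t: 26.4
tool_pos: [0.314, 0.312, 0.03]
orientation: [-0.153, 3.136, 0.002]
force: [0.5, -1.2, -1.8]
opening: 0.0667
t 26.4 p [314. 312.  30.] jaw 95.6 tilt z [ 0.002  0.001 -1.   ] q1,q6 [ 0.67 -1.  ] F [ 0.5 -1.2 -1.8] open 66.7
shift now [-312.5 -280.4 -139.7]  turn tz rad -0.002 (alt 3.139 ) shift after turn [-311.9 -281.1 -139.7]
tilt fix twist [0.001 0.002 0.   ]
```

```bash
python3 -m pendant '[{"translation":[0,0,-6],"twist":[0,0,0],"grip":0.2},{"translation":[0,0,-14],"twist":[0,0,0],"grip":0.2},{"translation":[0,0,-20],"twist":[0,0,0],"grip":0.2},{"translation":[0,0,-20],"twist":[0,0,0],"grip":0.2},{"translation":[0,0,-20],"twist":[0,0,0],"grip":0.2},{"translation":[0,0,-20],"twist":[0,0,0],"grip":0.2},{"translation":[0,0,-14],"twist":[0,0,0],"grip":0.2},{"translation":[0,0,-8],"twist":[0,0,0],"grip":0.2},{"translation":[0,0,0],"twist":[0,0,0],"grip":0.2},{"translation":[0,0,0],"twist":[0,0,0],"grip":0.2}]'; python3 to.py 652 63 140 95.7; python3 -m pendant '[{"translation":[-10,-9,0],"twist":[0,0,0],"grip":0.2},{"translation":[-20,-18,0],"twist":[0,0,0],"grip":0.2},{"translation":[-26,-23,0],"twist":[0,0,0],"grip":0.2},{"translation":[-26,-23,0],"twist":[0,0,0],"grip":0.2},{"translation":[-26,-23,0],"twist":[0,0,0],"grip":0.2},{"translation":[-26,-23,0],"twist":[0,0,0],"grip":0.2},{"translation":[-26,-23,0],"twist":[0,0,0],"grip":0.2},{"translation":[-26,-23,0],"twist":[0,0,0],"grip":0.2},{"translation":[-20,-18,0],"twist":[0,0,0],"grip":0.2},{"translation":[-10,-9,0],"twist":[0,0,0],"grip":0.2}]'; python3 to.py 652 63 140 95.7
```

```text
t: 27.4
tool_pos: [0.3119, 0.3104, 0.1572]
orientation: [0.153, -3.136, 0.001]
force: [-0.1, 0.0, -2.8]
opening: 0.0666
t 27.4 p [311.9 310.4 157.2] jaw 95.6 tilt z [-0.001 -0.001 -1.   ] q1,q6 [ 0.67 -1.  ] F [-0.1  0.  -2.8] open 66.6
shift now [-314.5 -279.3   17. ]  turn tz rad -0.002 (alt 3.139 ) shift after turn [-313.9 -280.    17. ]
tilt fix twist [-0.001 -0.001  0.   ]
t: 28.4
tool_pos: [0.5518, 0.1262, 0.1443]
orientation: [0.159, -3.121, 0.01]
force: [-0.1, 0.9, -2.7]
opening: 0.0668
t 28.4 p [551.8 126.2 144.3] jaw 95.8 tilt z [-0.016 -0.007 -1.   ] q1,q6 [ 0.14 -1.53] F [-0.1  0.9 -2.7] open 66.8
shift now [-93.3 -73.    3.2]  turn tz rad 0.002 (alt -3.14 ) shift after turn [-93.4 -72.8   3.2]
tilt fix twist [-0.006 -0.017  0.   ]
```

```bash
python3 -m pendant '[{"translation":[-10,-8,0],"twist":[-0.004,-0.01,0],"grip":0.2},{"translation":[-20,-16,0],"twist":[0,0,0],"grip":0.2},{"translation":[-20,-16,0],"twist":[0,0,0],"grip":0.2},{"translation":[-20,-15,0],"twist":[0,0,0],"grip":0.2},{"translation":[-14,-11,0],"twist":[0,0,0],"grip":0.2},{"translation":[-6,-5,0],"twist":[0,0,0],"grip":0.2},{"translation":[0,0,0],"twist":[0,0,0],"grip":0.2},{"translation":[0,0,0],"twist":[0,0,0],"grip":0.2},{"translation":[0,0,0],"twist":[0,0,0],"grip":0.2},{"translation":[0,0,0],"twist":[0,0,0],"grip":0.2}]'; python3 to.py 652 63 80 95.7
python3 - <<'E'
from h import *
p,d,i=cam('side'); save('s5',cv2.resize(p[60:310,270:590],None,fx=2.4,fy=2.2)); 
E
```

```text
t: 29.4
tool_pos: [0.6475, 0.0629, 0.1371]
orientation: [0.163, -3.122, -0.001]
force: [-0.4, 0.0, -3.5]
opening: 0.0666
t 29.4 p [647.5  62.9 137.1] jaw 96.0 tilt z [-0.015 -0.    -1.   ] q1,q6 [ 0.02 -1.66] F [-0.4  0.  -3.5] open 66.6
shift now [-5.3 -0.4 57.1]  turn tz rad 0.005 (alt -3.137 ) shift after turn [-5.3 -0.4 57.1]
tilt fix twist [ 0.001 -0.015  0.   ]
```

View pics/s5.png

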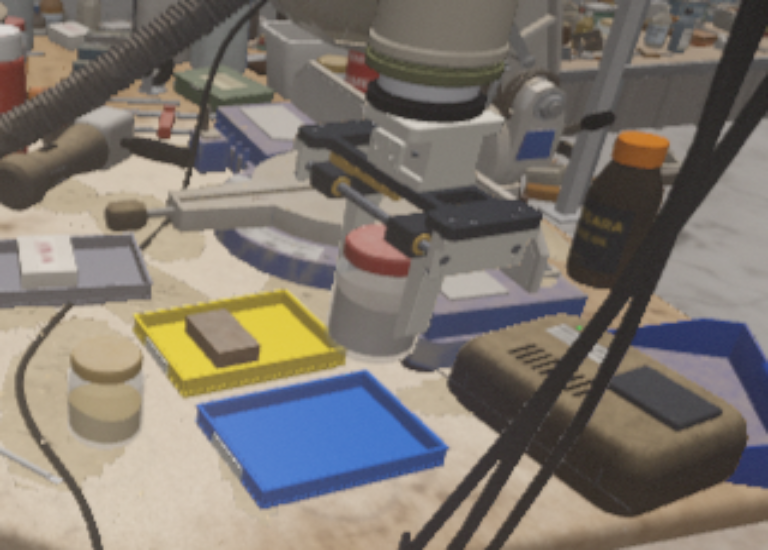

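The side crop shows the offcut flat in the yellow tray. The screw jar hangs upright over the far end of the blue tray, and the brown case and cables are clear.

```bash
python3 -m pendant '[{"translation":[-3,0,6],"twist":[0,-0.01,0],"grip":0.2},{"translation":[-1,0,12],"twist":[0,0,0],"grip":0.2},{"translation":[0,0,15],"twist":[0,0,0],"grip":0.2},{"translation":[0,0,15],"twist":[0,0,0],"grip":0.2},{"translation":[0,0,12],"twist":[0,0,0],"grip":0.2},{"translation":[0,0,10],"twist":[0,0,0],"grip":0.2},{"translation":[0,0,5],"twist":[0,0,0],"grip":0.2},{"translation":[0,0,0],"twist":[0,0,0],"grip":0.2},{"translation":[0,0,0],"twist":[0,0,0],"grip":0.2},{"translation":[0,0,0],"twist":[0,0,0],"grip":0.2}]'; python3 to.py 652 63 40 95.7
```

```text
t: 30.45
tool_pos: [0.6493, 0.0642, 0.0533]
orientation: [0.165, -3.13, -0.002]
force: [1.0, -1.3, -2.4]
opening: 0.0669
t 30.45 p [649.3  64.2  53.3] jaw 96.0 tilt z [-0.008  0.001 -1.   ] q1,q6 [ 0.02 -1.66] F [ 1.  -1.3 -2.4] open 66.9
shift now [-2.6 -1.5 13.2]  turn tz rad 0.006 (alt -3.136 ) shift after turn [-2.6 -1.5 13.2]
tilt fix twist [ 0.002 -0.007  0.   ]
```

```bash
python3 -m pendant '[{"translation":[-2,0,4],"twist":[0,-0.005,0],"grip":0.2},{"translation":[0,0,4],"twist":[0,0,0],"grip":0.2},{"translation":[0,0,3],"twist":[0,0,0],"grip":0.2},{"translation":[0,0,1],"twist":[0,0,0],"grip":0.2},{"translation":[0,0,0],"twist":[0,0,0],"grip":0.2},{"translation":[0,0,0],"twist":[0,0,0],"grip":0.2},{"translation":[0,0,0],"twist":[0,0,0],"grip":0.2},{"translation":[0,0,0],"twist":[0,0,0],"grip":0.2},{"translation":[0,0,0],"twist":[0,0,0],"grip":0.2},{"translation":[0,0,0],"twist":[0,0,0],"grip":0.2}]'; python3 to.py 652 63 40 95.7
```

```text
t: 31.45
tool_pos: [0.6533, 0.0645, 0.0429]
orientation: [-0.166, 3.135, 0.002]
force: [-0.3, 0.4, -3.4]
opening: 0.0665
t 31.45 p [653.3  64.5  42.9] jaw 96.0 tilt z [ 0.002  0.001 -1.   ] q1,q6 [ 0.02 -1.66] F [-0.3  0.4 -3.4] open 66.5
shift now [ 1.5 -1.3  2.8]  turn tz rad 0.006 (alt -3.136 ) shift after turn [ 1.5 -1.3  2.8]
tilt fix twist [0.001 0.002 0.   ]
```

```bash
python3 -m pendant '[{"translation":[1,0,1.5],"twist":[0,0,0],"grip":0.2},{"translation":[0,0,1.5],"twist":[0,0,0],"grip":0.2},{"translation":[0,0,0],"twist":[0,0,0],"grip":0.2},{"translation":[0,0,0],"twist":[0,0,0],"grip":0.2},{"translation":[0,0,0],"twist":[0,0,0],"grip":0.8},{"translation":[0,0,0],"twist":[0,0,0],"grip":0.8},{"translation":[0,0,0],"twist":[0,0,0],"grip":0.8},{"translation":[0,0,0],"twist":[0,0,0],"grip":0.8},{"translation":[0,0,0],"twist":[0,0,0],"grip":0.8},{"translation":[0,0,0],"twist":[0,0,0],"grip":0.8}]';python3 to.py 652 63 40 95.7; python3 -m pendant '[{"translation":[0,0,-8],"twist":[0,0,0],"grip":0.8},{"translation":[0,0,-18],"twist":[0,0,0],"grip":0.8},{"translation":[0,0,-22],"twist":[0,0,0],"grip":0.8},{"translation":[0,0,-22],"twist":[0,0,0],"grip":0.8},{"translation":[0,0,-22],"twist":[0,0,0],"grip":1},{"translation":[0,0,-22],"twist":[0,0,0],"grip":1},{"translation":[0,0,-10],"twist":[0,0,0],"grip":1},{"translation":[0,0,0],"twist":[0,0,0],"grip":1},{"translation":[0,0,0],"twist":[0,0,0],"grip":1},{"translation":[0,0,0],"twist":[0,0,0],"grip":1}]'; python3 to.py 458 124 150 95.7
```

```text
t: 32.45
tool_pos: [0.6539, 0.0644, 0.0416]
orientation: [-0.165, 3.131, 0.002]
force: [0.0, 1.0, -0.4]
opening: 0.0839
t 32.45 p [653.9  64.4  41.6] jaw 96.0 tilt z [ 0.006  0.002 -1.   ] q1,q6 [ 0.02 -1.66] F [ 0.   1.  -0.4] open 83.9
shift now [ 2.  -1.2  1.6]  turn tz rad 0.006 (alt -3.136 ) shift after turn [ 2.  -1.2  1.6]
tilt fix twist [0.001 0.006 0.   ]
t: 33.45
tool_pos: [0.6522, 0.0642, 0.1717]
orientation: [-0.165, 3.133, 0.002]
force: [0.2, 0.9, -0.8]
opening: 0.0929
t 33.45 p [652.2  64.2 171.7] jaw 96.0 tilt z [ 0.004  0.002 -1.   ] q1,q6 [ 0.02 -1.66] F [ 0.2  0.9 -0.8] open 92.9
shift now [186.9  79.9  21. ]  turn tz rad 0.006 (alt -3.136 ) shift after turn [187.4  78.8  21. ]
tilt fix twist [0.001 0.004 0.   ]
```

```bash
python3 -m pendant '[{"translation":[10,4,0],"twist":[0,0,0],"grip":1},{"translation":[24,10,0],"twist":[0,0,0],"grip":1},{"translation":[26,11,0],"twist":[0,0,0],"grip":1},{"translation":[26,11,0],"twist":[0,0,0],"grip":1},{"translation":[26,11,0],"twist":[0,0,0],"grip":1},{"translation":[26,11,0],"twist":[0,0,0],"grip":1},{"translation":[24,11,0],"twist":[0,0,0],"grip":1},{"translation":[12,5,5],"twist":[0,0,0],"grip":1},{"translation":[0,0,0],"twist":[0,0,0],"grip":1},{"translation":[0,0,0],"twist":[0,0,0],"grip":1}]'; python3 to.py 458 124 28 95.7
python3 - <<'E'
from h import *
def lid(P,i,c,z,n):
    m=((abs(P[...,2]-z)<.012)&(np.hypot(P[...,0]-c[0],P[...,1]-c[1])<.05)).astype(np.uint8)
    if m.sum()<50: print(n,'none');return
    cs=max(cv2.findContours(m,0,2)[0],key=cv2.contourArea)[:,0]
    w=np.array([onz(i,u,v,z)[:2] for u,v in cs],np.float32)*1000; print(n,cv2.minEnclosingCircle(w),cv2.minAreaRect(w)[:2],np.median(P[m>0][:,2]))
for cn in('wrist','top'):
    p,d,i=cam(cn); P=cloud(d,i); lid(P,i,(.458,.124),.085,cn+' nail'); lid(P,i,(.652,.063),.105,cn+' screw')
    if cn=='wrist':
        save('w6',p); hsv=cv2.cvtColor(p,cv2.COLOR_RGB2HSV); m=cv2.inRange(hsv,(100,150,60),(125,255,255))
        print('blue px',int((m>0).sum()))
E
```

```text
t: 34.45
tool_pos: [0.4569, 0.12, 0.1515]
orientation: [0.163, -3.119, -0.001]
force: [0.5, -0.5, -1.0]
opening: 0.093
t 34.45 p [456.9 120.  151.5] jaw 96.0 tilt z [-0.018 -0.001 -1.   ] q1,q6 [ 0.15 -1.53] F [ 0.5 -0.5 -1. ] open 93.0
shift now [ -3.7   3.7 123.4]  turn tz rad 0.005 (alt -3.136 ) shift after turn [ -3.7   3.7 123.4]
tilt fix twist [ 0.001 -0.018  0.   ]
wrist nail ((456.7042541503906, 123.93631744384766), 28.320873260498047) ((456.6007080078125, 123.63713073730469), (55.16564178466797, 54.79386520385742)) 0.08509482854400036
wrist screw none
blue px 5711
top nail ((442.8455810546875, 105.72526550292969), 11.253454208374023) ((442.83587646484375, 106.68218994140625), (16.825082778930664, 16.8959903717041)) 0.08493135980919475
top screw ((667.2271728515625, 65.92195129394531), 24.86577796936035) ((673.9181518554688, 66.89823150634766), (15.209927558898926, 49.7210693359375)) 0.10597314995606477
```

View pics/w6.png

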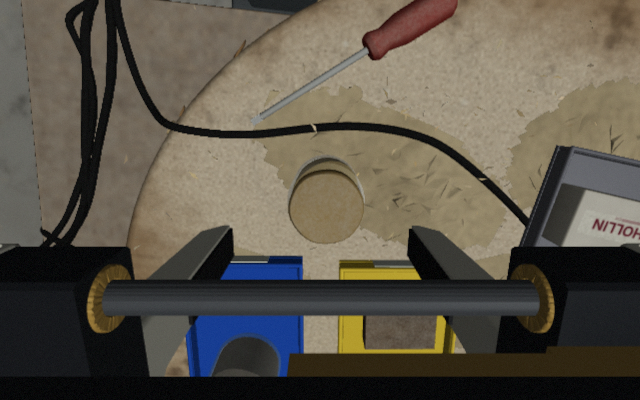

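The wrist view shows the tan lid at (326,205), measured at (457,124) mm. The screw jar is standing in the blue tray at its far end, at (245,370).

```bash
python3 -m pendant '[{"translation":[-1,3,0],"twist":[0,-0.013,0],"grip":1},{"translation":[0,0,12],"twist":[0,0,0],"grip":1},{"translation":[0,0,16],"twist":[0,0,0],"grip":1},{"translation":[0,0,16],"twist":[0,0,0],"grip":1},{"translation":[0,0,14],"twist":[0,0,0],"grip":1}, {"translation":[0,0,6],"twist":[0,0,0],"grip":1},{"translation":[0,0,0],"twist":[0,0,0],"grip":1},{"translation":[0,0,0],"twist":[0,0,0],"grip":1},{"translation":[0,0,0],"twist":[0,0,0],"grip":1},{"translation":[0,0,0],"twist":[0,0,0],"grip":1}]';  python3 to.py 457 124 28 95.7
```

```text
t: 35.55
tool_pos: [0.4613, 0.1221, 0.0835]
orientation: [0.159, -3.136, -0.002]
force: [-0.2, -1.2, 1.1]
opening: 0.0931
t 35.55 p [461.3 122.1  83.5] jaw 95.8 tilt z [-0.002  0.001 -1.   ] q1,q6 [ 0.15 -1.52] F [-0.2 -1.2  1.1] open 93.1
shift now [ 4.   2.2 55.5]  turn tz rad 0.002 (alt -3.14 ) shift after turn [ 4.   2.2 55.5]
tilt fix twist [ 0.001 -0.002  0.   ]
```

```bash
python3 -m pendant '[{"translation":[3,2,6],"twist":[0,0,0],"grip":1},{"translation":[1,0,12],"twist":[0,0,0],"grip":1},{"translation":[0,0,14],"twist":[0,0,0],"grip":1},{"translation":[0,0,14],"twist":[0,0,0],"grip":1},{"translation":[0,0,7],"twist":[0,0,0],"grip":1}, {"translation":[0,0,2],"twist":[0,0,0],"grip":1},{"translation":[0,0,0],"twist":[0,0,0],"grip":1},{"translation":[0,0,0],"twist":[0,0,0],"grip":1},{"translation":[0,0,0],"twist":[0,0,0],"grip":1},{"translation":[0,0,0],"twist":[0,0,0],"grip":1}]';  python3 to.py 457 124 28 95.7;  python3 -m pendant '[{"translation":[0,0,0],"twist":[0,0,0],"grip":0.1},{"translation":[0,0,0],"twist":[0,0,0],"grip":0.1},{"translation":[0,0,0],"twist":[0,0,0],"grip":0.1},{"translation":[0,0,0],"twist":[0,0,0],"grip":0.1},{"translation":[0,0,0],"twist":[0,0,0],"grip":0.1},{"translation":[0,0,0],"twist":[0,0,0],"grip":0.1},{"translation":[0,0,0],"twist":[0,0,0],"grip":0.1},{"translation":[0,0,0],"twist":[0,0,0],"grip":0.1},{"translation":[0,0,0],"twist":[0,0,0],"grip":0.1},{"translation":[0,0,0],"twist":[0,0,0],"grip":0.1}]' 35; python3 to.py 577 55.7 100 95.7
```

```text
t: 36.55
tool_pos: [0.4578, 0.1244, 0.0263]
orientation: [-0.16, 3.135, 0.002]
force: [0.3, 0.3, 0.1]
opening: 0.0927
t 36.55 p [457.8 124.4  26.3] jaw 95.8 tilt z [ 0.002  0.002 -1.   ] q1,q6 [ 0.16 -1.52] F [0.3 0.3 0.1] open 92.7
shift now [ 0.8 -0.3 -1.7]  turn tz rad 0.003 (alt -3.139 ) shift after turn [ 0.8 -0.3 -1.7]
tilt fix twist [0.001 0.003 0.   ]
t: 37.55
tool_pos: [0.4588, 0.1246, 0.0275]
orientation: [-0.16, 3.133, 0.003]
force: [-0.4, 0.5, -0.0]
opening: 0.0607
t 37.55 p [458.8 124.6  27.5] jaw 95.8 tilt z [ 0.005  0.002 -1.   ] q1,q6 [ 0.16 -1.52] F [-0.4  0.5 -0. ] open 60.7
shift now [-110.9  -80.5  -72.1]  turn tz rad 0.002 (alt -3.139 ) shift after turn [-111.1  -80.2  -72.1]
tilt fix twist [0.002 0.005 0.   ]
```

```bash
python3 -m pendant '[{"translation":[0,0,-6],"twist":[0,0,0],"grip":0.1},{"translation":[0,0,-14],"twist":[0,0,0],"grip":0.1},{"translation":[0,0,-18],"twist":[0,0,0],"grip":0.1},{"translation":[0,0,-18],"twist":[0,0,0],"grip":0.1},{"translation":[0,0,-10],"twist":[0,0,0],"grip":0.1},{"translation":[-4,-4,-4],"twist":[0,0,0],"grip":0.1},{"translation":[-12,-9,0],"twist":[0,0,0],"grip":0.1},{"translation":[-16,-12,0],"twist":[0,0,0],"grip":0.1},{"translation":[-18,-13,0],"twist":[0,0,0],"grip":0.1},{"translation":[-18,-13,0],"twist":[0,0,0],"grip":0.1}]'; python3 -m pendant '[{"translation":[-16,-11,0],"twist":[0,0,0],"grip":0.1},{"translation":[-12,-8,0],"twist":[0,0,0],"grip":0.1},{"translation":[-5,-3,0],"twist":[0,0,0],"grip":0.1},{"translation":[0,0,0],"twist":[0,0,0],"grip":0.1},{"translation":[0,0,0],"twist":[0,0,0],"grip":0.1},{"translation":[0,0,0],"twist":[0,0,0],"grip":0.1},{"translation":[0,0,0],"twist":[0,0,0],"grip":0.1},{"translation":[0,0,0],"twist":[0,0,0],"grip":0.1},{"translation":[0,0,0],"twist":[0,0,0],"grip":0.1},{"translation":[0,0,0],"twist":[0,0,0],"grip":0.1}]'; python3 to.py 577.5 55.7 60 95.7
```

```text
t: 38.55
tool_pos: [0.5327, 0.0782, 0.1008]
orientation: [-0.165, 3.136, 0.002]
force: [0.5, 0.4, -2.8]
opening: 0.0606
t: 39.55
tool_pos: [0.5697, 0.0551, 0.0952]
orientation: [0.161, -3.132, -0.001]
force: [-0.6, -0.6, -2.6]
opening: 0.0605
t 39.55 p [569.7  55.1  95.2] jaw 95.9 tilt z [-0.005  0.    -1.   ] q1,q6 [ 0.01 -1.67] F [-0.6 -0.6 -2.6] open 60.5
shift now [-8.  -0.3 35.2]  turn tz rad 0.003 (alt -3.138 ) shift after turn [-8.  -0.2 35.2]
tilt fix twist [ 0.001 -0.005  0.   ]
```

```bash
python3 -m pendant '[{"translation":[-4,0,0],"twist":[0,-0.003,0],"grip":0.1},{"translation":[-3,0,5],"twist":[0,0,0],"grip":0.1},{"translation":[0,0,10],"twist":[0,0,0],"grip":0.1},{"translation":[0,0,12],"twist":[0,0,0],"grip":0.1},{"translation":[0,0,10],"twist":[0,0,0],"grip":0.1},{"translation":[0,0,5],"twist":[0,0,0],"grip":0.1},{"translation":[0,0,0],"twist":[0,0,0],"grip":0.1},{"translation":[0,0,0],"twist":[0,0,0],"grip":0.1},{"translation":[0,0,0],"twist":[0,0,0],"grip":0.1},{"translation":[0,0,0],"twist":[0,0,0],"grip":0.1}]'; python3 to.py 577.5 55.7 37.5 95.7
```

```text
t: 40.55
tool_pos: [0.5763, 0.056, 0.0482]
orientation: [0.162, -3.134, -0.001]
force: [0.0, -0.4, -2.2]
opening: 0.0607
t 40.55 p [576.3  56.   48.2] jaw 95.9 tilt z [-0.004  0.001 -1.   ] q1,q6 [ 0.01 -1.67] F [ 0.  -0.4 -2.2] open 60.7
shift now [-1.2 -0.5 10.7]  turn tz rad 0.004 (alt -3.138 ) shift after turn [-1.2 -0.5 10.7]
tilt fix twist [ 0.001 -0.004  0.   ]
```

```bash
python3 -m pendant '[{"translation":[-1,0,4],"twist":[0,-0.003,0],"grip":0.1},{"translation":[0,0,4],"twist":[0,0,0],"grip":0.1},{"translation":[0,0,2],"twist":[0,0,0],"grip":0.1},{"translation":[0,0,0.5],"twist":[0,0,0],"grip":0.1},{"translation":[0,0,0],"twist":[0,0,0],"grip":0.1},{"translation":[0,0,0],"twist":[0,0,0],"grip":0.1},{"translation":[0,0,0],"twist":[0,0,0],"grip":0.1},{"translation":[0,0,0],"twist":[0,0,0],"grip":0.1},{"translation":[0,0,0],"twist":[0,0,0],"grip":0.1},{"translation":[0,0,0],"twist":[0,0,0],"grip":0.1}]'; python3 to.py 577.5 55.7 37.5 95.7
```

```text
t: 41.55
tool_pos: [0.5785, 0.0562, 0.0383]
orientation: [-0.162, 3.135, 0.002]
force: [0.5, 1.1, -3.5]
opening: 0.061
t 41.55 p [578.5  56.2  38.3] jaw 95.9 tilt z [ 0.002  0.001 -1.   ] q1,q6 [ 0.01 -1.67] F [ 0.5  1.1 -3.5] open 61.0
shift now [ 1.  -0.4  0.8]  turn tz rad 0.004 (alt -3.138 ) shift after turn [ 1.  -0.4  0.8]
tilt fix twist [0.001 0.002 0.   ]
```

Lower by 1 mm more, release, lift and swing the arm back out of the view.

```bash
python3 -m pendant '[{"translation":[0,0,1],"twist":[0,0,0],"grip":0.1},{"translation":[0,0,0.5],"twist":[0,0,0],"grip":0.1},{"translation":[0,0,0],"twist":[0,0,0],"grip":0.1},{"translation":[0,0,0],"twist":[0,0,0],"grip":0.1},{"translation":[0,0,0],"twist":[0,0,0],"grip":0.7},{"translation":[0,0,0],"twist":[0,0,0],"grip":0.7},{"translation":[0,0,0],"twist":[0,0,0],"grip":0.7},{"translation":[0,0,0],"twist":[0,0,0],"grip":0.7},{"translation":[0,0,0],"twist":[0,0,0],"grip":0.7},{"translation":[0,0,0],"twist":[0,0,0],"grip":0.7}]';python3 to.py 577 56 40 95.7; python3 -m pendant '[{"translation":[0,0,-8],"twist":[0,0,0],"grip":0.7},{"translation":[0,0,-18],"twist":[0,0,0],"grip":0.7},{"translation":[0,0,-22],"twist":[0,0,0],"grip":0.7},{"translation":[0,0,-22],"twist":[0,0,0],"grip":0.7},{"translation":[0,0,-22],"twist":[0,0,0],"grip":0.7},{"translation":[0,0,-22],"twist":[0,0,0],"grip":0.7},{"translation":[0,0,-22],"twist":[0,0,0],"grip":0.7},{"translation":[10,10,-22],"twist":[0,0,0],"grip":0.7},{"translation":[15,25,-10],"twist":[0,0,0],"grip":0.7},{"translation":[20,30,0],"twist":[0,0,0],"grip":0.7}]'; python3 -m pendant '[{"translation":[20,30,0],"twist":[0,0,0],"grip":0.7},{"translation":[20,30,0],"twist":[0,0,0],"grip":0.7},{"translation":[20,30,0],"twist":[0,0,0],"grip":0.7},{"translation":[20,30,0],"twist":[0,0,0],"grip":0.7},{"translation":[20,30,0],"twist":[0,0,0],"grip":0.7},{"translation":[15,25,0],"twist":[0,0,0],"grip":0.7},{"translation":[10,15,0],"twist":[0,0,0],"grip":0.7},{"translation":[0,0,0],"twist":[0,0,0],"grip":0.7},{"translation":[0,0,0],"twist":[0,0,0],"grip":0.7},{"translation":[0,0,0],"twist":[0,0,0],"grip":0.7}]'
cat > chk.py <<'E'
from h import *
p,d,i=cam('top'); save('t9',p); P=cloud(d,i)
for n,c,z in (('nail',(.577,.056),.095),('screw',(.653,.064),.105)):
    m=((abs(P[...,2]-z)<.006)&(np.hypot(P[...,0]-c[0],P[...,1]-c[1])<.038)).astype(np.uint8)
    cs=max(cv2.findContours(m,0,2)[0],key=cv2.contourArea)[:,0]
    w=np.array([onz(i,u,v,z)[:2] for u,v in cs],np.float32)*1000; print(n,cv2.minEnclosingCircle(w),np.median(P[m>0][:,2]))
for n,c,z in (('carton',(.462,.383),.04),('offcut',(.59,.211),.03)):
    m=((P[...,2]>z-.007)&(P[...,2]<z+.007)&(abs(P[...,0]-c[0])<.045)&(abs(P[...,1]-c[1])<.052)).astype(np.uint8)
    cs=max(cv2.findContours(m,0,2)[0],key=cv2.contourArea)[:,0]
    w=np.array([onz(i,u,v,z)[:2] for u,v in cs],np.float32)*1000; print(n,cv2.minAreaRect(w),np.median(P[m>0][:,2]))
h=cv2.cvtColor(p,cv2.COLOR_RGB2HSV).astype(int); yy,xx=np.indices(d.shape)
m=((h[...,1]>75)&((h[...,0]<8)|(h[...,0]>172))&(abs(xx-341)<22)&(abs(yy-278)<22)).astype(np.uint8)
cs=max(cv2.findContours(m,0,2)[0],key=cv2.contourArea)[:,0]
print('sd handle',cv2.minAreaRect(np.array([onz(i,u,v,.013)[:2] for u,v in cs],np.float32)*1000))
p,d,i=cam('side'); save('s9',cv2.resize(p[100:300,200:480],None,fx=2.7,fy=2.7))
E
python3 chk.py
```

```text
t: 42.55
tool_pos: [0.5798, 0.0562, 0.0381]
orientation: [-0.162, 3.132, 0.001]
force: [-0.5, 0.2, -0.0]
opening: 0.0789
t 42.55 p [579.8  56.2  38.1] jaw 95.9 tilt z [ 0.005  0.001 -1.   ] q1,q6 [ 0.01 -1.67] F [-0.5  0.2 -0. ] open 78.9
shift now [ 2.8  0.1 -1.9]  turn tz rad 0.004 (alt -3.138 ) shift after turn [ 2.8  0.1 -1.9]
tilt fix twist [0.001 0.005 0.   ]
t: 43.55
tool_pos: [0.5279, 0.1144, 0.218]
orientation: [-0.154, 3.13, 0.001]
force: [-0.3, 1.5, 0.1]
opening: 0.0793
t: 44.55
tool_pos: [0.3779, 0.3, 0.2259]
orientation: [-0.158, 3.119, 0.008]
force: [-0.0, -0.5, -0.7]
opening: 0.0793
nail ((577.9097290039062, 55.60458755493164), 28.626190185546875) 0.0955215311826676
screw ((651.0471801757812, 64.56787872314453), 31.28046226501465) 0.105715506171142Traceback (most recent call last):
  File "chk.py", line 9, in <module>
    cs=max(cv2.findContours(m,0,2)[0],key=cv2.contourArea)[:,0]
       ~~~^^^^^^^^^^^^^^^^^^^^^^^^^^^^^^^^^^^^^^^^^^^^^^^^
ValueError: max() iterable argument is empty
```

View pics/t9.png

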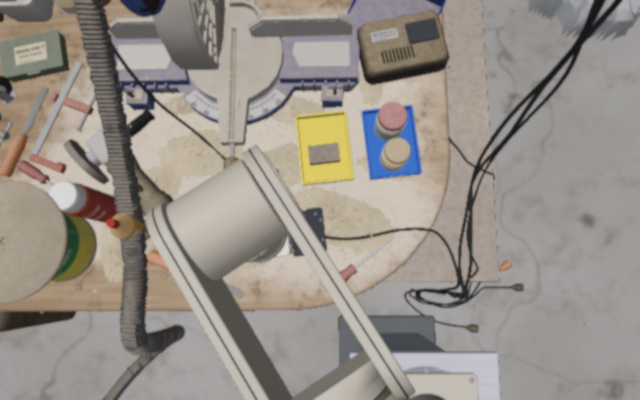

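The top view shows both jars standing at (391,118) and (396,153) in blue and the offcut at (324,154) in yellow. The arm hides the carton, so I'll check it from the side camera.

```bash
python3 - <<'E'
from h import *
p,d,i=cam('side'); P=cloud(d,i)
for n,c,z in (('carton',(.462,.383),.04),('offcut',(.59,.211),.03)):
    m=(abs(P[...,2]-z)<.006)&(abs(P[...,0]-c[0])<.045)&(abs(P[...,1]-c[1])<.05); q=P[m]
    print(n,m.sum(),q.mean(0).round(3),np.median(q[:,2]).round(4)) if m.any() else print(n,'none')
save('s9',cv2.resize(p[100:300,200:480],None,fx=2.7,fy=2.7)); print(robot.read_state()['t'])
E
```

```text
carton 438 [0.459 0.376 0.04 ] 0.0403
offcut 422 [0.586 0.209 0.03 ] 0.0303
44.65
```

View pics/s9.png

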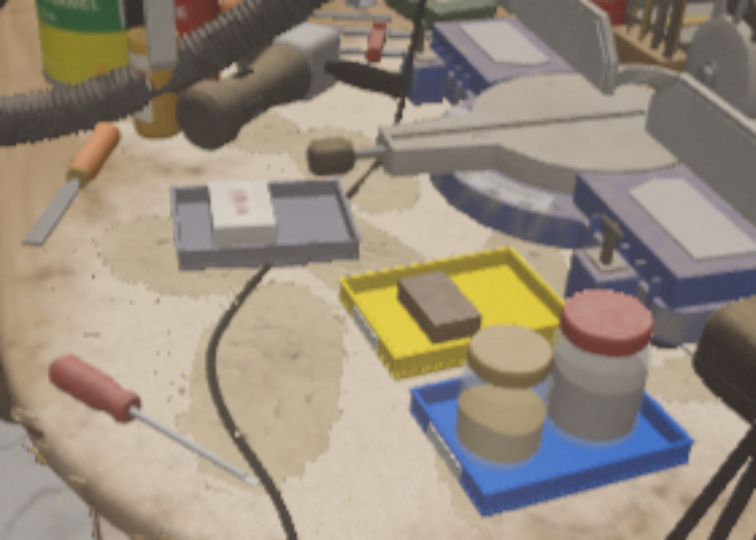

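All four items sit flat or upright in their trays, the screwdriver is unmoved, and the gripper is clear.

```bash
python3 -c "
from plant import robot
print(robot.close_job())"
```

```text
the job is handed in; nothing more can be done
None
```

The job is handed in, at about 45 s on the robot's clock. I placed the carton in the grey tray first, then the offcut in yellow, then the screw jar and the nail jar in blue. Each was lowered to within about 4 mm of the tray floor before release. The pendant reported no verdict.

Last checks:
- **Jars:** lid tops read 105.7 mm (expected 105) and 95.5 mm (expected 95). They stand at tray x of about +35 and −38 mm, both upright in the side view.
- **Carton and offcut:** tops read 40.3 mm (expected 40) and 30.3 mm (expected 30). Both lie flat inside the walls.
- **Screwdriver:** it looks unmoved in the last pictures. I didn't get a final number for it, because the arm hid the carton in the last top view and stopped the check script before the screwdriver step. The carton was then checked with the side camera.
- **Gripper:** it was empty and clear, with the fingertips 226 mm above the bench.

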